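# Sort the stripped toy parts and start the polisher

### The arm

A 6-joint arm with a two-finger parallel gripper is mounted at the origin on the work surface. World frame = base frame: x ahead of the robot, y to its left, z up, the work surface at z = 0. Lengths are in m, angles in rad, forces in N, time in s.
With the tool pointing down it reaches from about 0.25 to 0.775 m from the base axis. Payload 4 kg.
Tool frame: the origin (TCP) lies midway between the tips of the shut fingers; the grasp point (between the pads) lies robot.grip_point_offset behind it (robot.grip_point_offset is the distance from the TCP to the grasp point, in m); z points along the fingers, x is the direction in which the jaws open and shut, and the axes are right-handed (so a half turn about z gives the same grasp; the last joint's range is limited). The gripper opens to 94 mm and grips with 3 to 60 N. Pads are 16 mm wide; open, the fingers measure 119 mm over their backs; the gripper's body (75 mm by 177 mm) begins 78 mm behind the grasp point.
Start: joints at [1.101, 0.087, 1.371, -0, 1.684, -0.103], TCP at [0.197, 0.513, 0.206] pointing down, gripper open.
Joint ranges: [-3.1, 3.1], [-0.76, 2.03], [0.27, 2.55], [-1.08, 4.22], [0.17, 2.65], [-2.57, 2.57]. Speed limits (rad/s): [2.79, 2.79, 3.14, 3.14, 3.14, 3.14].

### API

Orientations are given as [roll, pitch, yaw] about the fixed x, y, z axes, in that order (R = Rz(yaw) Ry(pitch) Rx(roll)).
In Python, from bench import robot, optics, finder gives the robot as it stands. The module is installed in compiled form; this text tells all that it offers.
- The arm moves only by the tool arm_command, never from a script. Its argument "plan" is a list of rows, each a list of 5 numbers: the opening, from 0 (shut) to 1 (fully open), then the shift along the world's x, y, z in m, then the turn about the world's z in degrees. A call has 1 to 10 rows; each row is the pose to reach, as a shift and turn from the pose commanded when the call began; what a row does not reach only later rows make up. A row lasts 1/8 s, in which the tool goes at most 62.5 mm and 10.7 degrees, less where a joint would pass 70% of its speed; a pose out of reach is approached as far as the arm can. A call with a gripper value outside its range is refused whole. The fingers move at their own pace and stop on an object; the grip force is fixed at half the most. Time passes only in rows, so rows that repeat a pose let the fingers close. It gives the time, the measured TCP pose, the force and the opening at its end, in the units of the state.
- robot.get_obs(): the state, without advancing time (a new reading comes with each control period).
- optics.snapshot(name): name is "scene" or "top" or "wrist"; returns a dict with "image" (420x560x3 uint8, red, green, blue), "fx", "fy", "cx", "cy" (pixels), "position" and "rotation" of the camera in the world; the wrist camera has in their place "hand_eye" (4x4, takes a point from camera to tool coordinates, whose origin is the TCP and whose axes are the tool frame's). Camera axes: x right, y down, z forward; pixel columns grow to the right and rows downward; lengths in m; the calibration is good to about 2 mm. A picture is of the moment at which its call begins: read the wrist's pose just before it. There is no depth.
- robot.close_job(): hands the job in, once; it reports no verdict.
Trained networks look in the newest picture that a camera, given by its name, has taken for a name from the list of things; names that differ only in an ending like _2 or _b are one class to them, and where a whole thing is asked for, a point or a joint stands for the part that bears it (a point fixed in the world has none). Each returns a list of dicts, best first, with "p" (0 to 1); they miss things now and then, are a little off and sometimes report something else, mostly with a low value. They report only what shows in the picture. A call takes as long as a camera call.
- finder.masks_of(label, camera): "pixels" (420x560 bool, what is visible of it) and "extent" ([left, top, right, bottom] in pixels, round what is visible of it).
The state is a dict: "time": time; "joint_positions": joint angles; "qvel": joint speeds; "joint_torque": joint torques, N m; "tool_pos": TCP position; "ee_rot": TCP orientation; "wrist_force": force on the tool from outside, world axes, zero at the start; "wrist_torque": the same for the moment, N m; "width": finger opening in m.
Only numpy, scipy, OpenCV 4.12 (cv2) and the standard library are available. Lean on these libraries where they do the work, as an engineer would, in place of code of your own. Each camera call takes 0.05 s, during which the arm holds its last target.

### The job

Clear the loose parts off the repair counter: put every brass spring barrel into the square pan of the polisher and every red plastic wheel into the wheel tin. When all are sorted, set the polisher's speed lever to the middle one of its three marks, then press the sprung start lever right down to its stop and let it come back up. Leave the grease tin and the wooden bobbin that stand among the parts where they are.

Things in the scene. Friction and masses are not known exactly. Their poses are not given: they have to be found in the camera images.
- barrel1_mid (a point): brass spring barrel, standing upright: drum 31 mm across on a thin toothed flange 36 mm across (40 mm over the teeth, which only show), drum top 24 mm above the underside, with a 8 mm steel stub 5 mm higher; 70 g; the point is on its axis, 12 mm above its underside. Some barrels are absent (None).
- barrel2_mid (a point): brass spring barrel, standing upright: drum 31 mm across on a thin toothed flange 36 mm across (40 mm over the teeth, which only show), drum top 24 mm above the underside, with a 8 mm steel stub 5 mm higher; 70 g; the point is on its axis, 12 mm above its underside. Some barrels are absent (None).
- barrel3_mid (a point): brass spring barrel, standing upright: drum 31 mm across on a thin toothed flange 36 mm across (40 mm over the teeth, which only show), drum top 24 mm above the underside, with a 8 mm steel stub 5 mm higher; 70 g; the point is on its axis, 12 mm above its underside. Some barrels are absent (None).
- barrel4_mid (a point): brass spring barrel, standing upright: drum 31 mm across on a thin toothed flange 36 mm across (40 mm over the teeth, which only show), drum top 24 mm above the underside, with a 8 mm steel stub 5 mm higher; 70 g; the point is on its axis, 12 mm above its underside. Some barrels are absent (None).
- wheel1_mid (a point): red plastic toy wheel lying flat: 40 mm across, 18 mm thick (hub shows 3 mm higher); 25 g; the point is its centre, 9 mm above its underside. Some wheels are absent (None).
- wheel2_mid (a point): red plastic toy wheel lying flat: 40 mm across, 18 mm thick (hub shows 3 mm higher); 25 g; the point is its centre, 9 mm above its underside. Some wheels are absent (None).
- wheel3_mid (a point): red plastic toy wheel lying flat: 40 mm across, 18 mm thick (hub shows 3 mm higher); 25 g; the point is its centre, 9 mm above its underside. Some wheels are absent (None).
- pan_floor (a point): centre of the inner floor of the polisher's square steel pan, 55 mm above the counter; inside 180 x 180 mm, walls 5 mm thick whose rim is 40 mm above this floor; x and y run along its sides. The polisher is a fixed grey deck (240 mm along this x, 400 mm along this y, top 50 mm above the counter); its middle lies 100 mm to -y of this point; the pan takes its +y half, two levers its -y half.
- tin_floor (a point): centre of the inner floor of the wheel tin: a fixed plain steel tray at the right of the counter, inside 174 x 154 mm (along its x and y), walls 3 mm thick, rim 27 mm above this floor, floor 3 mm above the counter
- speed_pivot (a point): pivot of the polisher's flat speed lever, which swings level about the vertical through this point, 6 mm above the deck; its axes are the deck's
- speed_knob (a point): centre of the upright black round knob on the speed lever: 18 mm across, 34 mm tall, 80 mm from the pivot, its top 17 mm above this point; the steel arm below it is 17 mm below this point and its tip points at the marks
- speed_lever (a joint): angle of the speed lever in rad, 0 to 1.5, growing anticlockwise seen from above (the knob moving to the -y side of the deck); the three white raised marks on the deck, just beyond its tip, are at 0.3, 0.8 (the middle one) and 1.3. At 0.75 the lever points along the -x of the deck. It stays where it is left; about 1.5 N at the knob moves it.
- start_pad (a point): top face, at its centre, of the black rubber pad (40 mm along the lever, 26 mm wide) at the free end of the sprung start lever, which stands between pan and speed lever; the lever slopes up towards -x of the deck, hinged 140 mm to +x of the pad about a level axis along the deck's y, 68 mm above the counter
- start_lever (a joint): angle of the start lever in rad: 0 is its raised rest, 0.33 its lower stop (the pad has then sunk about 46 mm); a spring pushes it back up, 3 N at the pad at rest and 6 N at the stop
- grease_tin: bystander among the parts: squat round aluminium tin with a white lid, 40 mm across, 26 mm high; origin at the centre of its underside
- bobbin: bystander among the parts: square-ended wooden bobbin, 30 mm square, 30 mm high; origin at the centre of its underside

How it is judged:
By the outcome, as a careful person would: the job done as asked, in the order asked, and still so for the second after the job is handed in, with the robot touching nothing.
Of barrel1, barrel2, barrel3, barrel4 only 3 to 4 are there at a start; the rules pass over those that are not, and their reading is None.
Of wheel1, wheel2, wheel3 only 2 to 3 are there at a start; the rules pass over those that are not, and their reading is None.
At some moment in a run one of barrel1, barrel2, barrel3, barrel4, wheel1, wheel2, wheel3 may be knocked a few centimetres aside while the robot is not near it.
It also fails if it takes over 208 s, if anything falls off the work surface, if the arm or the gripper's body presses on something with over 40 N, if the wrist force passes 120 N, or if a joint passes its speed limit or range.

## Working session

There is one attempt and no reset: what is moved stays moved. The work goes in short steps, Python scripts to look and compute and a tool call to move; the robot and the scene stay as the last step left them, time stands still between calls to the robot, and variables do not carry over. Pictures are saved under pics/ and viewed, and the job is handed in when it is done.

Besides the shell and the picture viewer there is one more tool, called as name(argument=value, ...), one argument or row to a line, values as JSON. arm_command: Moves the arm, as the interface text tells. Its arguments: {"type":"object","properties":{"plan":{"type":"array","items":{"type":"array","items":{"type":"number"}}}},"required":["plan"]}

```bash
mkdir -p pics; python3 - <<'E'
from bench import robot, optics, finder
import cv2,numpy as np
o=robot.get_obs()
for k in o: print(k,np.round(o[k],3))
print(robot.grip_point_offset)
for n in ["scene","top","wrist"]:
    s=optics.snapshot(n)
    cv2.imwrite(f"pics/{n}0.png",s["image"][:,:,::-1])
    print(n,{k:np.round(v,3).tolist() for k,v in s.items() if k!="image"})
E
```

```text
time 0.0
joint_positions [ 1.101  0.088  1.372 -0.     1.684 -0.103]
qvel [-0.002  0.001 -0.001  0.001  0.001  0.   ]
joint_torque [ 1.0000e-03 -3.4018e+01 -3.0243e+01  7.2000e-02  3.3000e-02 -0.0000e+00]
tool_pos [0.197 0.513 0.204]
ee_rot [-3.141e+00  2.000e-03  1.204e+00]
wrist_force [-0.831 -0.055  0.382]
wrist_torque [ 0.016 -0.052  0.036]
width 0.094
0.0188
scene {'fx': 381.271, 'fy': 381.271, 'cx': 274.061, 'cy': 210.638, 'position': [1.006, -0.524, 0.757], 'rotation': [-2.332, -0.017, 0.755]}
top {'fx': 405.686, 'fy': 405.686, 'cx': 282.887, 'cy': 214.131, 'position': [0.469, -0.009, 0.961], 'rotation': [-3.037, 0.004, -1.55]}
wrist {'fx': 313.487, 'fy': 313.487, 'cx': 277.264, 'cy': 207.044, 'hand_eye': [[1.0, 0.0, -0.001, 0.001], [0.0, 0.969, 0.248, -0.072], [0.001, -0.248, 0.969, -0.179], [0.0, 0.0, 0.0, 1.0]]}
```

View pics/top0.png

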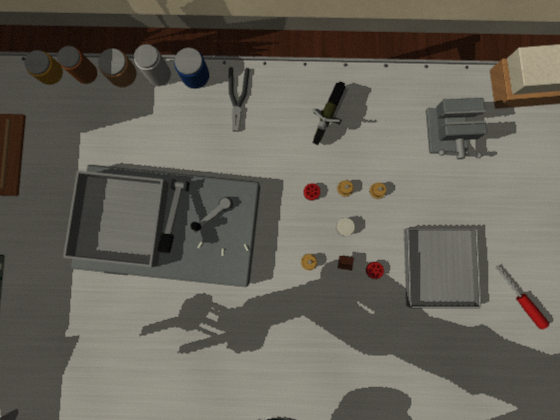

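View pics/scene0.png

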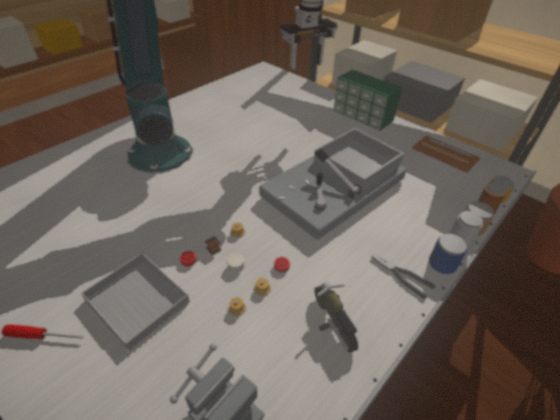

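View pics/wrist0.png

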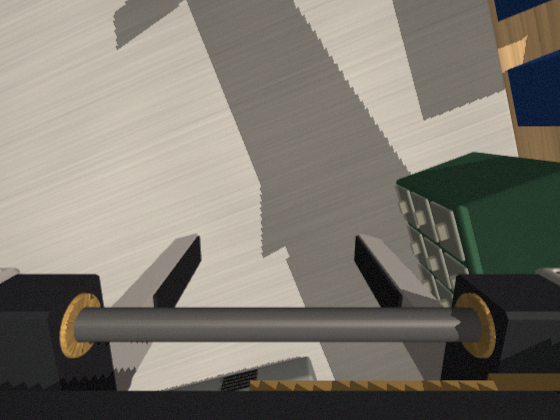

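The top view shows 3 barrels at about (345,188), (378,190) and (309,262), and 2 wheels at (312,192) and (375,270). The grease tin is at (346,227) and the bobbin at (346,263). The polisher is on the left and the tin tray on the right. Next I'll measure positions.

```bash
cat > h.py <<'E'
from bench import robot, optics, finder
import cv2,numpy as np
from scipy.spatial.transform import Rotation as Rn
def cam(s):
    K=np.array([[s["fx"],0,s["cx"]],[0,s["fy"],s["cy"]],[0,0,1]])
    if "hand_eye" in s:
        o=s["obs"];T=np.eye(4);T[:3,:3]=Rn.from_euler("xyz",o["ee_rot"]).as_matrix();T[:3,3]=o["tool_pos"]
        T=T@s["hand_eye"];return K,T[:3,:3],T[:3,3]
    r=np.array(s["rotation"]);R=r if r.shape==(3,3) else Rn.from_euler("xyz",r).as_matrix()
    return K,R,np.array(s["position"])
def snap(n):
    o=robot.get_obs();s=optics.snapshot(n);s["obs"]=o;return s
def p2w(s,u,v,z):
    K,R,t=cam(s);d=R@np.linalg.inv(K)@np.array([u,v,1.]);return t+d*(z-t[2])/d[2]
def w2p(s,p):
    K,R,t=cam(s);q=K@(R.T@(np.array(p)-t));return q[:2]/q[2]
def cen(m):
    ys,xs=np.nonzero(m);return xs.mean(),ys.mean()
E
python3 - <<'E'
from h import *
S={}
for n in ["top","scene"]:
    s=snap(n);S[n]=s
    cv2.imwrite(f"pics/{n}1z.png",cv2.resize((s["image"][150:300,60:400] if n=="top" else s["image"][110:350,60:420])[:,:,::-1],None,fx=2.2,fy=2.2,interpolation=cv2.INTER_CUBIC))
    for l,z in [("barrel1_mid",.014),("wheel1_mid",.012),("grease_tin",.015),("bobbin",.015),("speed_knob",.09),("start_pad",.11),("speed_lever",.06),("start_lever",.09),("tin_floor",.03),("pan_floor",.09)]:
        for d in finder.masks_of(l,n):
            if d["p"]<.2: continue
            c=cen(d["pixels"]);print(n,l,round(d["p"],2),np.round(c,1),d["pixels"].sum(),d["extent"],np.round(p2w(s,*c,z),4))
E
```

```text
top barrel1_mid 0.64 [308.7 261.9] 183 [302.7, 252.1, 316.2, 271.7] [ 0.4581 -0.0657  0.014 ]
top wheel1_mid 0.58 [374.3 270.4] 230 [364.7, 261.7, 386.6, 280.4] [ 0.4417 -0.218   0.012 ]
top grease_tin 0.75 [344.9 226.1] 234 [335.1, 215.0, 354.0, 233.2] [ 0.5429 -0.1488  0.015 ]
top bobbin 0.62 [344.6 188.1] 197 [334.7, 182.3, 353.0, 196.3] [ 0.6328 -0.1477  0.015 ]
top bobbin 0.6 [344.7 263.1] 159 [336.8, 256.4, 351.9, 270.1] [ 0.4571 -0.1488  0.015 ]
top speed_knob 0.66 [210.6 214.9] 306 [189.8, 198.5, 229.6, 231.8] [0.5554 0.1522 0.09  ]
top speed_knob 0.41 [170.3 220.4] 607 [156.6, 180.0, 188.0, 252.9] [0.5418 0.2385 0.09  ]
top start_pad 0.64 [169.9 221.3] 683 [157.1, 182.3, 186.8, 253.7] [0.538  0.2336 0.11  ]
top speed_lever 0.83 [211.1 214.4] 360 [187.3, 199.8, 228.6, 234.3] [0.5595 0.1567 0.06  ]
top start_lever 0.84 [170.1 221. ] 543 [159.8, 180.2, 184.7, 255.2] [0.5404 0.239  0.09  ]
top tin_floor 0.58 [441.4 267.9] 5830 [403.6, 227.6, 482.0, 307.7] [ 0.451  -0.3662  0.03  ]
top pan_floor 0.72 [162.3 225.3] 19603 [62.6, 166.3, 260.2, 285.4] [0.5307 0.2554 0.09  ]
scene bar
[... 406 characters left out ...]
[315.0, 172.0, 324.1, 208.4] [0.57   0.1366 0.09  ]
scene start_pad 0.68 [334.3 167.8] 342 [317.7, 147.4, 361.9, 188.6] [0.5508 0.222  0.11  ]
scene start_pad 0.44 [281.8 264.3] 213 [275.7, 256.3, 292.5, 273.2] [ 0.675  -0.1322  0.11  ]
scene speed_lever 0.57 [320.  189.4] 186 [318.6, 173.5, 325.2, 210.0] [0.547  0.1702 0.06  ]
scene start_lever 0.67 [320.  191.5] 218 [315.1, 174.0, 324.3, 206.1] [0.5723 0.1334 0.09  ]
scene start_lever 0.6 [335.5 169.2] 352 [310.3, 147.7, 362.5, 192.3] [0.5432 0.2423 0.09  ]
scene pan_floor 0.85 [335.1 181.9] 8849 [258.0, 128.3, 404.0, 239.9] [0.5768 0.195  0.09  ]
scene pan_floor 0.61 [262.7 286.4] 232 [253.6, 275.4, 270.3, 300.5] [ 0.6754 -0.1912  0.09  ]
```

View pics/top1z.png

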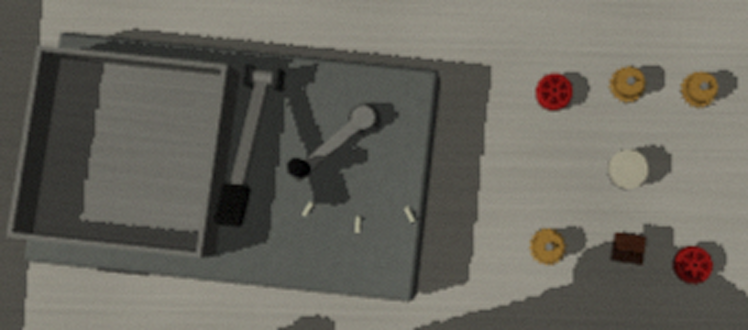

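View pics/scene1z.png

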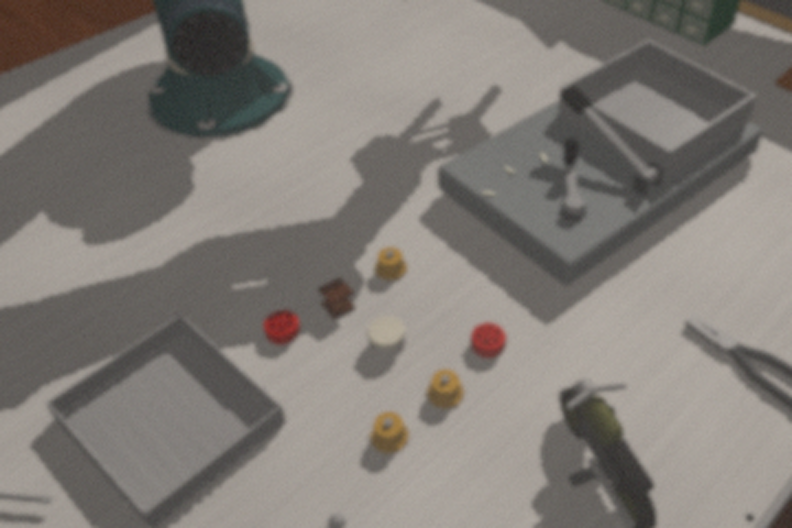

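```bash
python3 - <<'E'
from h import *
Q={}
for n in ["top","scene"]:
    s=snap(n);Q[n]=s;h=cv2.cvtColor(s["image"],cv2.COLOR_RGB2HSV)
    for name,lo,hi,z in [("brass",(10,110,90),(28,255,255),.014),("red",(0,150,70),(9,255,255),.010),("red",(170,150,70),(180,255,255),.010)]:
        m=cv2.inRange(h,lo,hi)
        N,L,st,C=cv2.connectedComponentsWithStats(m)
        for i in range(1,N):
            if st[i,4]>40:
                # bounding-box centre too
                x,y,w,hh,a=st[i]; w_=p2w(s,*C[i],z)
                if .3<w_[0]<.8 and -.5<w_[1]<.45: print(n,name,np.round(C[i],1),st[i],np.round(w_,4))
s=Q["top"]
z2=lambda u,v:(u/2.2+60-.3,v/2.2+150-.3)
P=[p2w(s,*z2(*c),.095) for c in [(38,48),(232,65),(207,257),(8,235)]]
print("pan",np.round(P,4),np.mean(P,0))
D=[p2w(s,*z2(*c),.05) for c in [(437,72),(412,300)]];print("deck",np.round(D,4))
T=[p2w(s,*c,.03) for c in [(407,227),(478,226),(481,306),(408,307)]];print("tin",np.round(T,4),np.mean(T,0))
for nm,c,z in [("knobtop",(299,168),.107),("padc",(233,205),.112),("pivot",(362,117),.062),("m1",(308,209),.052),("m2",(358,224),.052),("m3",(410,214),.052),("hinge",(264,78),.07)]:
    print(nm,np.round(p2w(s,*z2(*c),z),4))
im=s["image"][150:300,170:270]; cv2.imwrite("pics/lev.png",cv2.resize(im[:,:,::-1],None,fx=4,fy=4,interpolation=cv2.INTER_CUBIC))
im=s["image"][210:320,395:495]; cv2.imwrite("pics/tin.png",cv2.resize(im[:,:,::-1],None,fx=4,fy=4,interpolation=cv2.INTER_CUBIC))
E
```

```text
top brass [344.8 187.7] [337 180  16  16 175] [ 0.6338 -0.1483  0.014 ]
top brass [377.5 190.1] [370 183  16  16 185] [ 0.6297 -0.2254  0.014 ]
top brass [308.3 261.7] [301 254  16  16 175] [ 0.4586 -0.0646  0.014 ]
top red [311.6 191.5] [304 184  16  16 192] [ 0.624  -0.0705  0.01  ]
top red [375.3 268.7] [367 262  17  16 171] [ 0.4455 -0.2207  0.01  ]
scene brass [237.3 230. ] [232 224  12  12 100] [ 0.4622 -0.0714  0.014 ]
scene brass [262.5 286.3] [256 279  14  15 139] [ 0.6371 -0.1533  0.014 ]
scene brass [236.7 306.4] [230 298  15  17 168] [ 0.6336 -0.2315  0.014 ]
scene red [187.6 257.9] [181 252  14  13 129] [ 0.4406 -0.2204  0.01  ]
scene red [281.6 263.4] [276 259  13  10  95] [ 0.6217 -0.07    0.01  ]
pan [[0.6437 0.4455 0.095 ]
 [0.6305 0.2528 0.095 ]
 [0.4425 0.2673 0.095 ]
 [0.4596 0.461  0.095 ]] [0.54406059 0.35666296 0.095     ]
deck [[0.6358 0.0537 0.05  ]
 [0.4025 0.0726 0.05  ]]
tin [[ 0.5426 -0.2892  0.03  ]
 [ 0.5482 -0.452   0.03  ]
 [ 0.3678 -0.4535  0.03  ]
 [ 0.3621 -0.2894  0.03  ]] [ 0.45516091 -0.37102727  0.03      ]
knobtop [0.5294 0.1797 0.107 ]
padc [0.4925 0.2398 0.112 ]
pivot [0.5857 0.1278 0.062 ]
m1 [0.4917 0.1809 0.052 ]
m2 [0.4775 0.1295 0.052 ]
m3 [0.4887 0.077  0.052 ]
hinge [0.6225 0.2272 0.07  ]
```

View pics/lev.png

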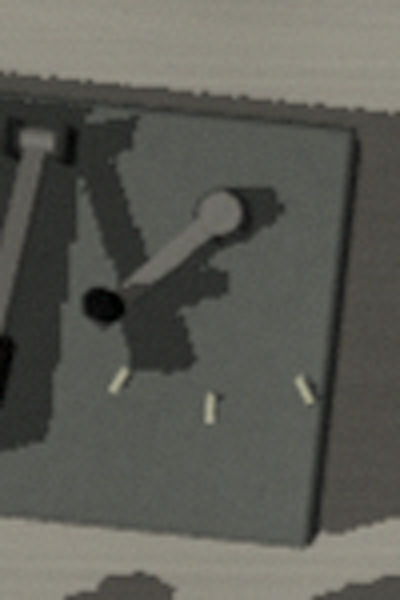

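View pics/tin.png

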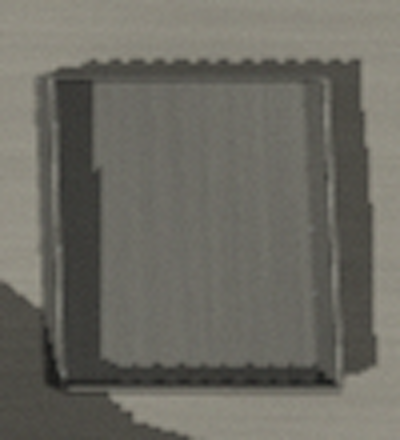

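Pan centre is at about (0.544, 0.357), with the deck yawed about -4.6°. The tin is at about (0.455, -0.371). Next I'll move above the barrel at (0.634, -0.149) with the jaws along x.

arm_command(
  plan=[
    [0.65, 0.437, -0.662, -0.03, -74],
    [0.65, 0.437, -0.662, -0.03, -74],
    [0.65, 0.437, -0.662, -0.03, -74],
    [0.65, 0.437, -0.662, -0.03, -74],
    [0.65, 0.437, -0.662, -0.03, -74],
    [0.65, 0.437, -0.662, -0.03, -74],
    [0.65, 0.437, -0.662, -0.03, -74],
    [0.65, 0.437, -0.662, -0.03, -74],
    [0.65, 0.437, -0.662, -0.03, -74],
    [0.65, 0.437, -0.662, -0.03, -74],
  ],
)

```text
time: 2.6
tool_pos: [0.5423, -0.0097, 0.1821]
ee_rot: [-3.141, -0.001, -0.088]
wrist_force: [0.8, 1.3, 0.6]
width: 0.0611
```

arm_command(
  plan=[
    [0.65, 0.092, -0.139, -0.032, 0],
    [0.65, 0.092, -0.139, -0.032, 0],
    [0.65, 0.092, -0.139, -0.032, 0],
    [0.65, 0.092, -0.139, -0.032, 0],
    [0.65, 0.092, -0.139, -0.032, 0],
  ],
)

```text
time: 3.22
tool_pos: [0.6331, -0.1463, 0.1498]
ee_rot: [-3.141, 0.0, -0.087]
wrist_force: [-0.2, 0.7, 0.5]
width: 0.0614
```

```bash
cat > w.py <<'E'
import sys
from h import *
def loc(s,zb=.024,zr=.018):
    h=cv2.cvtColor(s["image"],cv2.COLOR_RGB2HSV);out=[]
    for name,rng,z in [("brass",[((10,110,70),(28,255,255))],.014),("red",[((0,150,50),(9,255,255)),((170,150,50),(180,255,255))],.010)]:
        m=sum(cv2.inRange(h,*r) for r in rng).astype(np.uint8)
        N,L,st,C=cv2.connectedComponentsWithStats(m)
        for i in range(1,N):
            if st[i,4]>60:
                x,y,w,hh,a=st[i]; p=p2w(s,*C[i],z)
                if .25<p[0]<.8 and -.5<p[1]<.5: out.append((name,np.round(C[i],1).tolist(),int(a),[int(q) for q in st[i][:4]],np.round(p,4)[:2].tolist()))
    return out
if __name__=="__main__":
    for n in sys.argv[2:]:
        s=snap(n);cv2.imwrite(f"pics/{n}{sys.argv[1]}.png",s["image"][:,:,::-1])
        for l in loc(s): print(n,*l)
    o=robot.get_obs();print(o["time"],np.round(o["tool_pos"],4),np.round(o["ee_rot"],3),np.round(o["wrist_force"],1),o["width"])
E
python3 w.py 2 wrist top
```

```text
wrist brass [94.5, 134.5] 1183 [71, 116, 49, 39] [0.4603, -0.0657]
wrist brass [279.4, 200.9] 936 [261, 183, 37, 37] [0.6348, -0.148]
wrist brass [106.2, 217.5] 459 [88, 202, 41, 34] [0.453, -0.1499]
wrist brass [281.9, 269.4] 918 [265, 252, 35, 38] [0.631, -0.2248]
wrist brass [141.9, 325.6] 512 [134, 293, 24, 65] [0.4652, -0.2804]
wrist brass [410.9, 326.4] 832 [395, 293, 27, 65] [0.7724, -0.3086]
wrist brass [373.0, 383.5] 4370 [170, 373, 365, 18] [0.7281, -0.3839]
wrist red [260.9, 124.1] 1279 [241, 104, 40, 41] [0.6232, -0.0701]
wrist red [102.3, 217.6] 61 [95, 208, 18, 20] [0.4465, -0.1506]
wrist red [96.6, 226.4] 82 [90, 216, 15, 19] [0.4383, -0.1597]
wrist red [113.0, 267.5] 452 [93, 259, 40, 16] [0.4454, -0.2081]
top brass [306.1, 263.1] 98 [301, 255, 13, 15] [0.4552, -0.0597]
top red [311.5, 191.4] 210 [304, 184, 16, 16] [0.6241, -0.0702]
3.325 [ 0.6332 -0.1456  0.1508] [-3.142e+00 -1.000e-03 -8.600e-02] [-0.4  0.1  0.2] 0.060727771088609626
```

View pics/wrist2.png

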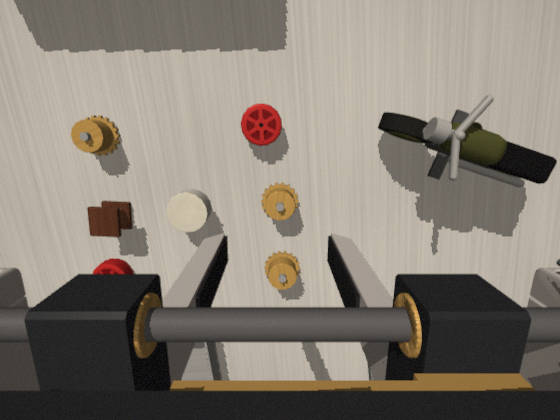

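The wrist view confirms the barrel at (0.635, -0.148), between the jaws. Lowering and gripping.

arm_command(
  plan=[
    [0.65, 0.001, -0.001, -0.05, 0],
    [0.65, 0.001, -0.001, -0.1, 0],
    [0.65, 0.001, -0.001, -0.125, 0],
    [0.65, 0.001, -0.001, -0.142, 0],
    [0.65, 0.001, -0.001, -0.143, 0],
    [0.0, 0.001, -0.001, -0.143, 0],
    [0.0, 0.001, -0.001, -0.143, 0],
    [0.0, 0.001, -0.001, -0.143, 0],
    [0.0, 0.001, -0.001, -0.143, 0],
  ],
)

```text
time: 4.45
tool_pos: [0.6349, -0.1481, 0.0078]
ee_rot: [3.141, -0.002, -0.088]
wrist_force: [-0.3, -0.2, 2.0]
width: 0.0305
```

Barrel is held, at 30.5 mm opening. Carrying it to the pan.

arm_command(
  plan=[
    [0.0, 0, 0, 0.04, 0],
    [0.0, 0, 0, 0.1, 0],
    [0.0, 0, 0.02, 0.16, 0],
    [0.0, -0.087, 0.555, 0.18, 0],
    [0.0, -0.087, 0.555, 0.18, 0],
    [0.0, -0.087, 0.555, 0.18, 0],
    [0.0, -0.087, 0.555, 0.18, 0],
    [0.0, -0.087, 0.555, 0.18, 0],
    [0.0, -0.087, 0.555, 0.18, 0],
    [0.0, -0.087, 0.555, 0.18, 0],
  ],
)

```text
time: 5.7
tool_pos: [0.5635, 0.3053, 0.1829]
ee_rot: [3.141, -0.0, -0.088]
wrist_force: [0.2, 0.2, -0.7]
width: 0.0303
```

arm_command(
  plan=[
    [0.0, -0.015, 0.1, 0, 0],
    [0.0, -0.015, 0.1, 0, 0],
    [0.0, -0.015, 0.1, 0, 0],
    [0.0, -0.015, 0.1, 0, 0],
  ],
)

```text
time: 6.2
tool_pos: [0.5492, 0.4028, 0.1825]
ee_rot: [3.14, 0.0, -0.088]
wrist_force: [-0.0, -0.6, -0.7]
width: 0.03
```

```bash
python3 w.py 3 wrist top
```

```text
wrist brass [277.3, 252.4] 2820 [251, 219, 54, 69] [0.5426, 0.3308]
wrist brass [208.5, 325.8] 545 [202, 293, 16, 65] [0.4471, 0.2391]
wrist brass [346.0, 325.5] 567 [337, 293, 16, 65] [0.6206, 0.2241]
wrist brass [296.9, 383.7] 4626 [95, 373, 365, 18] [0.5522, 0.141]
top brass [379.1, 188.7] 117 [370, 183, 16, 14] [0.6331, -0.2291]
top brass [69.5, 208.6] 171 [62, 201, 16, 16] [0.571, 0.4992]
top brass [308.5, 261.5] 185 [301, 254, 16, 16] [0.4589, -0.0651]
top red [311.5, 191.4] 209 [304, 184, 16, 16] [0.6241, -0.0702]
top red [345.5, 262.3] 96 [339, 256, 14, 13] [0.4589, -0.1515]
top red [374.6, 269.8] 229 [366, 262, 18, 17] [0.4429, -0.219]
6.3 [0.5497 0.4021 0.1829] [ 3.141 -0.    -0.089] [ 1.2 -0.1 -0.4] 0.030327570471115558
```

View pics/wrist3.png

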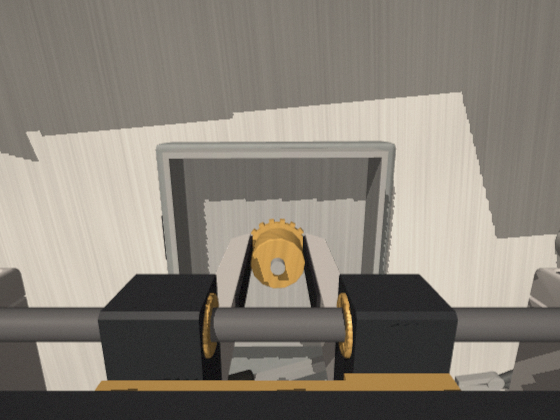

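View pics/top3.png

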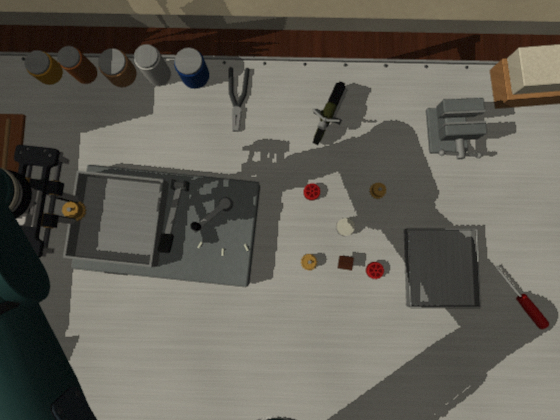

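```bash
python3 - <<'E'
from h import *
s=snap("wrist")
for c in [(160,145),(393,145),(168,157),(386,157)]: print(np.round(p2w(s,*c,.095),4))
print(w2p(s,[.548,.405,.055]))
E
```

```text
[0.4569 0.4681 0.095 ]
[0.6509 0.4507 0.095 ]
[0.4618 0.4577 0.095 ]
[0.6451 0.4412 0.095 ]
[275.59083707 198.29262552]
```

arm_command(
  plan=[
    [0.0, 0, 0.004, -0.05, 0],
    [0.0, 0, 0.004, -0.085, 0],
    [0.0, 0, 0.004, -0.105, 0],
    [0.0, 0, 0.004, -0.117, 0],
    [0.0, 0, 0.004, -0.118, 0],
    [0.65, 0, 0.004, -0.118, 0],
    [0.65, 0, 0.004, -0.118, 0],
    [0.65, 0, 0.004, -0.118, 0],
    [0.65, 0, 0.004, -0.06, 0],
    [0.65, 0, 0.004, 0.0, 0],
  ],
)

```text
time: 7.6
tool_pos: [0.5486, 0.4072, 0.1831]
ee_rot: [3.14, 0.002, -0.087]
wrist_force: [1.4, -0.2, 0.3]
width: 0.0613
```

```bash
python3 w.py 4 wrist top
```

```text
wrist brass [278.8, 203.6] 1087 [259, 184, 40, 41] [0.5486, 0.3942]
wrist brass [143.8, 325.4] 846 [133, 293, 28, 65] [0.3641, 0.2505]
wrist brass [410.6, 325.4] 906 [394, 293, 28, 65] [0.7013, 0.2211]
wrist brass [371.5, 383.7] 4533 [169, 373, 366, 18] [0.6509, 0.1359]
top brass [379.6, 188.8] 112 [374, 183, 12, 14] [0.6328, -0.2304]
top brass [96.8, 216.1] 174 [89, 208, 17, 18] [0.5545, 0.4336]
top brass [308.5, 261.6] 182 [301, 254, 16, 16] [0.4588, -0.0652]
top red [311.5, 191.4] 210 [304, 184, 16, 16] [0.6241, -0.0702]
top red [345.3, 262.2] 93 [339, 256, 14, 13] [0.4591, -0.1509]
top red [374.6, 269.8] 229 [366, 262, 18, 17] [0.4429, -0.219]
7.7 [0.5525 0.4098 0.1941] [-3.131 -0.015 -0.087] [ 0.  -0.7  0.7] 0.060993676119026737
```

View pics/wrist4.png

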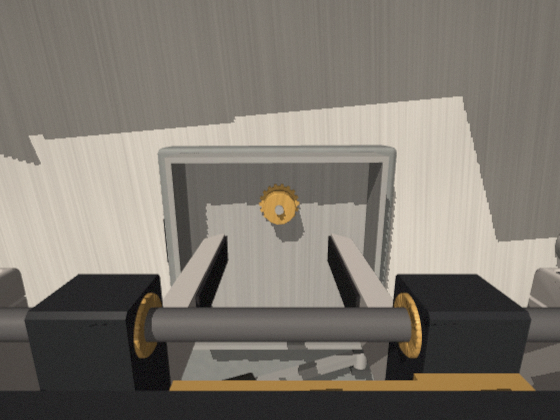

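The first barrel stands in the pan. Going to the next one.

arm_command(
  plan=[
    [0.65, 0.082, -0.633, -0.01, 0],
    [0.65, 0.082, -0.633, -0.01, 0],
    [0.65, 0.082, -0.633, -0.01, 0],
    [0.65, 0.082, -0.633, -0.01, 0],
    [0.65, 0.082, -0.633, -0.01, 0],
    [0.65, 0.082, -0.633, -0.01, 0],
    [0.65, 0.082, -0.633, -0.01, 0],
    [0.65, 0.082, -0.633, -0.01, 0],
    [0.65, 0.082, -0.633, -0.01, 0],
    [0.65, 0.082, -0.633, -0.01, 0],
  ],
)

```text
time: 8.95
tool_pos: [0.6296, -0.2142, 0.1732]
ee_rot: [3.142, -0.001, -0.087]
wrist_force: [0.2, 0.4, 0.1]
width: 0.0611
```

arm_command(
  plan=[
    [0.65, 0.001, -0.012, -0.02, 0],
    [0.65, 0.001, -0.012, -0.02, 0],
  ],
)

```text
time: 9.2
tool_pos: [0.629, -0.224, 0.1497]
ee_rot: [-3.139, 0.005, -0.089]
wrist_force: [-1.1, 0.7, -0.8]
width: 0.0612
```

```bash
python3 w.py 5 wrist top
```

```text
wrist brass [79.8, 49.4] 1324 [55, 29, 53, 46] [0.4593, -0.0665]
wrist brass [89.3, 142.4] 479 [74, 127, 32, 33] [0.4482, -0.1499]
wrist brass [280.2, 201.2] 937 [262, 183, 37, 38] [0.6308, -0.2257]
wrist brass [411.0, 324.2] 832 [394, 293, 28, 65] [0.7671, -0.3824]
wrist brass [140.7, 324.9] 421 [134, 294, 24, 64] [0.4588, -0.3568]
wrist brass [375.2, 383.5] 4345 [170, 373, 364, 18] [0.7254, -0.4605]
wrist red [257.6, 37.1] 1640 [236, 13, 43, 50] [0.6234, -0.07]
wrist red [98.7, 136.5] 76 [90, 128, 16, 17] [0.4566, -0.145]
wrist red [88.8, 151.0] 99 [75, 139, 32, 20] [0.4433, -0.1582]
wrist red [101.0, 209.6] 1277 [80, 191, 43, 38] [0.4419, -0.2191]
top brass [375.0, 189.2] 117 [370, 183, 13, 15] [0.6318, -0.2196]
top brass [98.1, 216.0] 208 [89, 208, 20, 18] [0.5549, 0.4305]
top brass [308.6, 261.6] 183 [301, 254, 16, 16] [0.4589, -0.0652]
top red [311.5, 191.4] 209 [304, 184, 16, 16] [0.6241, -0.0702]
top red [345.1, 262.1] 96 [339, 256, 14, 13] [0.4594, -0.1505]
9.3 [ 0.6303 -0.2224  0.1525] [-3.14e+00  1.00e-03 -8.60e-02] [-0.   0.1 -0.3] 0.060999371818138234
```

arm_command(
  plan=[
    [0.65, 0.0, -0.001, -0.05, 0],
    [0.65, 0.0, -0.001, -0.1, 0],
    [0.65, 0.0, -0.001, -0.125, 0],
    [0.65, 0.0, -0.001, -0.143, 0],
    [0.65, 0.0, -0.001, -0.145, 0],
    [0.0, 0.0, -0.001, -0.145, 0],
    [0.0, 0.0, -0.001, -0.145, 0],
    [0.0, 0.0, -0.001, -0.145, 0],
    [0.0, 0.0, -0.001, -0.145, 0],
  ],
)

```text
time: 10.42
tool_pos: [0.631, -0.2256, 0.0091]
ee_rot: [3.141, -0.002, -0.088]
wrist_force: [-0.9, -0.3, 2.2]
width: 0.0306
```

arm_command(
  plan=[
    [0.0, 0, 0, 0.04, 0],
    [0.0, 0, 0, 0.1, 0],
    [0.0, 0, 0.02, 0.16, 0],
    [0.0, -0.086, 0.582, 0.175, 0],
    [0.0, -0.086, 0.582, 0.175, 0],
    [0.0, -0.086, 0.582, 0.175, 0],
    [0.0, -0.086, 0.582, 0.175, 0],
    [0.0, -0.086, 0.582, 0.175, 0],
    [0.0, -0.086, 0.582, 0.175, 0],
    [0.0, -0.086, 0.582, 0.175, 0],
  ],
)

```text
time: 11.68
tool_pos: [0.5637, 0.2286, 0.1795]
ee_rot: [3.142, -0.0, -0.088]
wrist_force: [1.0, -0.2, -0.7]
width: 0.0301
```

arm_command(
  plan=[
    [0.0, -0.019, 0.127, 0, 0],
    [0.0, -0.019, 0.127, 0, 0],
    [0.0, -0.019, 0.127, 0, 0],
    [0.0, -0.019, 0.127, 0, 0],
    [0.0, -0.019, 0.127, 0, 0],
  ],
)

```text
time: 12.3
tool_pos: [0.5459, 0.3522, 0.1795]
ee_rot: [3.141, -0.0, -0.09]
wrist_force: [0.6, -1.4, -0.4]
width: 0.03
```

arm_command(
  plan=[
    [0.0, 0, 0.0, -0.05, 0],
    [0.0, 0, 0.0, -0.085, 0],
    [0.0, 0, 0.0, -0.105, 0],
    [0.0, 0, 0.0, -0.112, 0],
    [0.0, 0, 0.0, -0.113, 0],
    [0.65, 0, 0.0, -0.113, 0],
    [0.65, 0, 0.0, -0.113, 0],
    [0.65, 0, 0.0, -0.113, 0],
    [0.65, 0, 0.0, -0.06, 0],
    [0.65, 0, 0.0, 0.0, 0],
  ],
)

```text
time: 13.55
tool_pos: [0.5445, 0.3535, 0.1792]
ee_rot: [3.14, 0.003, -0.087]
wrist_force: [1.1, 0.6, 0.5]
width: 0.0612
```

```bash
python3 w.py 6 wrist top
```

```text
wrist brass [278.3, 148.5] 1179 [258, 128, 42, 42] [0.5492, 0.4025]
wrist brass [279.5, 204.3] 1128 [260, 185, 40, 41] [0.5451, 0.3405]
wrist brass [143.9, 325.4] 850 [133, 293, 28, 65] [0.362, 0.1992]
wrist brass [410.6, 325.5] 904 [394, 293, 28, 65] [0.6955, 0.1702]
wrist brass [372.5, 383.7] 4522 [169, 373, 366, 18] [0.6469, 0.086]
top brass [96.8, 216.2] 172 [89, 208, 18, 18] [0.5542, 0.4335]
top brass [121.5, 218.3] 182 [114, 210, 17, 18] [0.5506, 0.3752]
top brass [308.6, 261.5] 183 [301, 254, 16, 16] [0.4589, -0.0652]
top red [311.6, 191.7] 193 [304, 184, 16, 16] [0.6233, -0.0703]
top red [345.5, 262.2] 90 [339, 256, 14, 13] [0.4591, -0.1514]
top red [374.6, 269.8] 229 [366, 262, 18, 17] [0.4429, -0.219]
13.65 [0.5489 0.3559 0.1899] [-3.132 -0.015 -0.087] [ 0.4 -0.1  1.5] 0.061157767001362204
```

View pics/wrist6.png

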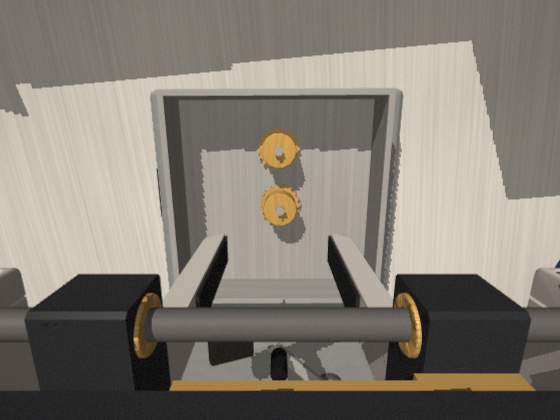

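Two barrels are in the pan. Third is at (0.459, -0.066).

arm_command(
  plan=[
    [0.65, -0.087, -0.42, 0, 0],
    [0.65, -0.087, -0.42, 0, 0],
    [0.65, -0.087, -0.42, 0, 0],
    [0.65, -0.087, -0.42, 0, 0],
    [0.65, -0.087, -0.42, 0, 0],
    [0.65, -0.087, -0.42, -0.02, 0],
    [0.65, -0.087, -0.42, -0.03, 0],
    [0.65, -0.087, -0.42, -0.03, 0],
    [0.65, -0.087, -0.42, -0.03, 0],
  ],
)

```text
time: 14.78
tool_pos: [0.4585, -0.0658, 0.1497]
ee_rot: [-3.141, -0.001, -0.088]
wrist_force: [-0.4, 0.5, 0.0]
width: 0.0613
```

```bash
python3 w.py 7 wrist top
```

```text
wrist brass [276.8, 197.8] 932 [259, 180, 37, 37] [0.458, -0.0641]
wrist brass [284.5, 273.8] 444 [271, 258, 28, 36] [0.4589, -0.1497]
wrist brass [410.7, 325.8] 877 [394, 293, 28, 65] [0.5977, -0.2275]
wrist brass [139.7, 328.3] 399 [133, 294, 18, 64] [0.2877, -0.203]
wrist brass [372.8, 383.6] 4414 [169, 373, 367, 18] [0.5534, -0.3037]
wrist red [436.7, 189.1] 1312 [415, 170, 44, 39] [0.6236, -0.0704]
wrist red [291.8, 277.1] 115 [285, 263, 13, 31] [0.4665, -0.1565]
wrist red [275.0, 343.2] 68 [265, 342, 21, 4] [0.4403, -0.2398]
top brass [96.9, 216.1] 178 [89, 208, 18, 18] [0.5545, 0.4333]
top brass [121.7, 218.3] 184 [114, 210, 18, 18] [0.5507, 0.3747]
top red [311.5, 191.4] 210 [304, 184, 16, 16] [0.6241, -0.0702]
14.875 [ 0.459  -0.0651  0.1501] [-3.141e+00 -1.000e-03 -8.600e-02] [-0.  -0.7 -0.1] 0.06111059959679426
```

arm_command(
  plan=[
    [0.65, -0.001, 0.001, -0.05, 0],
    [0.65, -0.001, 0.001, -0.1, 0],
    [0.65, -0.001, 0.001, -0.125, 0],
    [0.65, -0.001, 0.001, -0.14, 0],
    [0.65, -0.001, 0.001, -0.142, 0],
    [0.0, -0.001, 0.001, -0.142, 0],
    [0.0, -0.001, 0.001, -0.142, 0],
    [0.0, -0.001, 0.001, -0.142, 0],
    [0.0, -0.001, 0.001, -0.142, 0],
  ],
)

```text
time: 16.0
tool_pos: [0.4579, -0.0654, 0.0082]
ee_rot: [3.141, -0.002, -0.088]
wrist_force: [0.1, 0.6, 2.7]
width: 0.0305
```

arm_command(
  plan=[
    [0.0, 0, 0, 0.04, 0],
    [0.0, 0, 0, 0.1, 0],
    [0.0, 0.0, 0.0, 0.16, 0],
    [0.0, 0.083, 0.371, 0.18, 0],
    [0.0, 0.083, 0.371, 0.18, 0],
    [0.0, 0.083, 0.371, 0.18, 0],
    [0.0, 0.083, 0.371, 0.18, 0],
    [0.0, 0.083, 0.371, 0.18, 0],
    [0.0, 0.083, 0.371, 0.18, 0],
    [0.0, 0.083, 0.371, 0.18, 0],
  ],
)

```text
time: 17.25
tool_pos: [0.5399, 0.3095, 0.1859]
ee_rot: [-3.142, 0.002, -0.083]
wrist_force: [0.1, 0.3, -0.7]
width: 0.0304
```

```bash
python3 w.py 8 wrist
```

```text
wrist brass [279.4, 100.1] 1264 [258, 78, 44, 45] [0.5498, 0.4088]
wrist brass [280.3, 158.1] 1108 [260, 138, 41, 41] [0.5459, 0.3478]
wrist brass [277.4, 250.2] 2813 [251, 217, 54, 69] [0.5336, 0.239]
wrist brass [208.5, 325.7] 546 [202, 293, 16, 65] [0.4373, 0.1433]
wrist brass [346.0, 325.8] 573 [337, 293, 16, 65] [0.6125, 0.1287]
wrist brass [296.9, 383.7] 4573 [95, 373, 365, 18] [0.544, 0.0449]
17.3 [0.54   0.308  0.1861] [ 3.141e+00  2.000e-03 -8.400e-02] [-0.3  0.1 -0.8] 0.03029869194819498
```

View pics/wrist8.png

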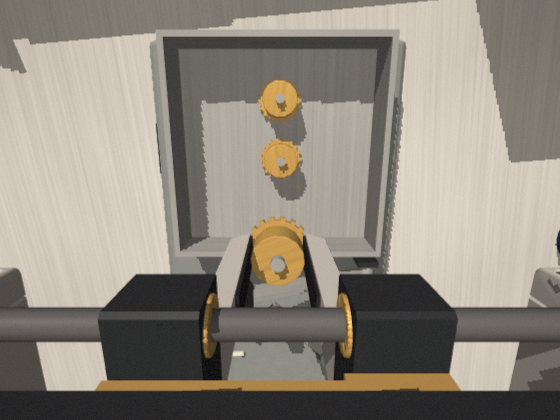

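```bash
python3 - <<'E'
from h import *
s=snap("wrist")
for c in [(280,239),(280,255),(280,38),(280,32),(165,100),(160,100),(395,100),(388,100)]: print(np.round(p2w(s,*c,.095),4))
E
```

```text
[0.5397 0.2809 0.095 ]
[0.5384 0.2653 0.095 ]
[0.5534 0.4468 0.095 ]
[0.5537 0.451  0.095 ]
[0.4559 0.4089 0.095 ]
[0.4518 0.4092 0.095 ]
[0.6432 0.393  0.095 ]
[0.6375 0.3935 0.095 ]
```

arm_command(
  plan=[
    [0.0, 0.002, 0.002, -0.05, 0],
    [0.0, 0.002, 0.002, -0.09, 0],
    [0.0, 0.002, 0.002, -0.113, 0],
    [0.0, 0.002, 0.002, -0.12, 0],
    [0.0, 0.002, 0.002, -0.121, 0],
    [0.0, 0.002, 0.002, -0.121, 0],
  ],
)

```text
time: 18.1
tool_pos: [0.5434, 0.3077, 0.0684]
ee_rot: [-3.14, -0.003, -0.088]
wrist_force: [0.2, -0.3, -0.3]
width: 0.0301
```

arm_command(
  plan=[
    [0.0, 0, 0, -0.003, 0],
    [0.0, 0, 0, -0.003, 0],
    [0.65, 0, 0, -0.003, 0],
    [0.65, 0, 0, -0.003, 0],
    [0.65, 0, 0, -0.003, 0],
    [0.65, 0, 0, 0.05, 0],
    [0.65, 0, 0, 0.11, 0],
    [0.65, 0, 0, 0.11, 0],
  ],
)

```text
time: 19.1
tool_pos: [0.5455, 0.3093, 0.1844]
ee_rot: [-3.135, -0.012, -0.088]
wrist_force: [0.8, -0.3, -0.2]
width: 0.0614
```

```bash
python3 w.py 9 wrist top
```

```text
wrist brass [270.9, 101.4] 1270 [250, 80, 43, 44] [0.5493, 0.409]
wrist brass [272.6, 159.5] 1117 [252, 140, 42, 40] [0.5455, 0.3479]
wrist brass [272.8, 205.2] 1076 [254, 186, 39, 40] [0.541, 0.2961]
wrist brass [143.9, 325.4] 855 [133, 293, 28, 65] [0.365, 0.1555]
wrist brass [410.6, 325.4] 897 [394, 293, 28, 65] [0.7019, 0.1229]
wrist brass [373.3, 383.7] 4513 [169, 373, 367, 18] [0.653, 0.0382]
top brass [121.6, 218.3] 184 [114, 210, 18, 18] [0.5506, 0.3749]
top brass [141.4, 220.3] 176 [134, 212, 16, 18] [0.5468, 0.3281]
top red [311.6, 191.7] 181 [304, 184, 16, 16] [0.6234, -0.0703]
top red [345.4, 262.3] 104 [339, 256, 14, 13] [0.4589, -0.1512]
top red [374.6, 269.8] 229 [366, 262, 18, 17] [0.4429, -0.219]
19.2 [0.5428 0.308  0.1775] [-3.141e+00 -2.000e-03 -8.700e-02] [-1.2 -0.5 -0.1] 0.061353145215530876
```

View pics/wrist9.png

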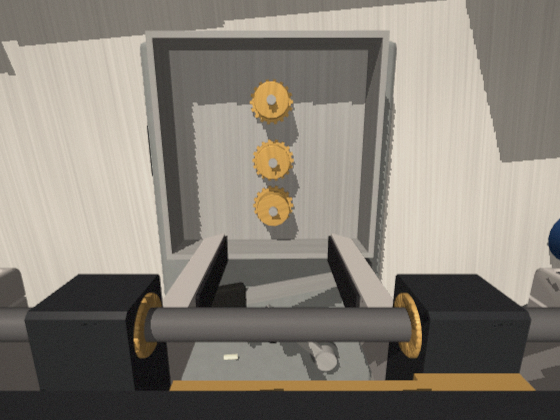

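View pics/top9.png

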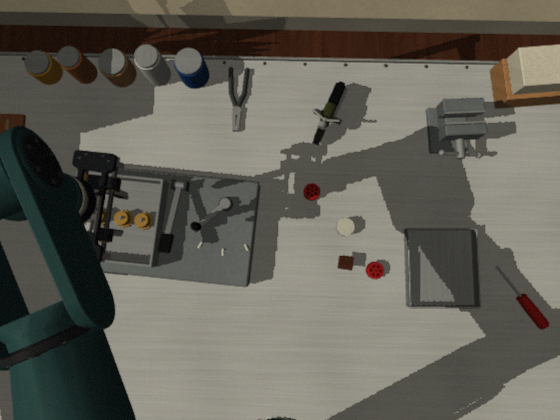

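The three barrels are in the pan. Next is the wheel at (0.624, -0.070).

arm_command(
  plan=[
    [0.75, 0.081, -0.378, 0, 0],
    [0.75, 0.081, -0.378, 0, 0],
    [0.75, 0.081, -0.378, 0, 0],
    [0.75, 0.081, -0.378, 0, 0],
    [0.75, 0.081, -0.378, 0, 0],
    [0.75, 0.081, -0.378, -0.03, 0],
    [0.75, 0.081, -0.378, -0.03, 0],
    [0.75, 0.081, -0.378, -0.03, 0],
    [0.75, 0.081, -0.378, -0.03, 0],
  ],
)

```text
time: 20.32
tool_pos: [0.6232, -0.0684, 0.1465]
ee_rot: [-3.141, 0.0, -0.086]
wrist_force: [0.7, -0.0, 0.4]
width: 0.0705
```

```bash
python3 w.py 10 wrist top
```

```text
wrist brass [139.0, 271.0] 65 [129, 268, 21, 8] [0.4672, -0.1339]
wrist brass [119.7, 327.8] 441 [112, 293, 20, 65] [0.4318, -0.2013]
wrist brass [430.7, 326.4] 913 [412, 293, 31, 65] [0.7839, -0.2299]
wrist brass [396.3, 383.5] 4368 [193, 373, 363, 18] [0.7456, -0.305]
wrist red [277.9, 201.2] 1151 [259, 182, 39, 39] [0.6234, -0.0705]
top brass [98.2, 216.0] 211 [89, 208, 20, 18] [0.555, 0.4302]
top brass [122.7, 218.0] 205 [114, 210, 19, 17] [0.5514, 0.3723]
top brass [142.7, 220.2] 208 [134, 212, 19, 18] [0.5471, 0.3251]
top red [374.6, 269.8] 229 [366, 262, 18, 17] [0.4429, -0.219]
20.425 [ 0.6236 -0.0683  0.1473] [-3.141e+00 -1.000e-03 -8.500e-02] [ 0.8  0.8 -0.5] 0.07059720686174957
```

arm_command(
  plan=[
    [0.75, 0.0, -0.001, -0.05, 0],
    [0.75, 0.0, -0.001, -0.1, 0],
    [0.75, 0.0, -0.001, -0.125, 0],
    [0.75, 0.0, -0.001, -0.14, 0],
    [0.75, 0.0, -0.001, -0.141, 0],
    [0.0, 0.0, -0.001, -0.141, 0],
    [0.0, 0.0, -0.001, -0.141, 0],
    [0.0, 0.0, -0.001, -0.141, 0],
    [0.0, 0.0, -0.001, -0.141, 0],
  ],
)

```text
time: 21.55
tool_pos: [0.6239, -0.0714, 0.0063]
ee_rot: [3.141, -0.002, -0.088]
wrist_force: [-0.6, -0.1, 2.7]
width: 0.0389
```

arm_command(
  plan=[
    [0.0, 0, 0, 0.04, 0],
    [0.0, 0, 0, 0.1, 0],
    [0.0, -0.169, -0.329, 0.12, 0],
    [0.0, -0.169, -0.329, 0.12, 0],
    [0.0, -0.169, -0.329, 0.12, 0],
    [0.0, -0.169, -0.329, 0.12, 0],
    [0.0, -0.169, -0.329, 0.12, 0],
    [0.0, -0.169, -0.329, 0.12, 0],
    [0.0, -0.169, -0.329, 0.12, 0],
    [0.0, -0.169, -0.329, 0.12, 0],
  ],
)

```text
time: 22.8
tool_pos: [0.4543, -0.3999, 0.1252]
ee_rot: [-3.141, -0.0, -0.088]
wrist_force: [0.0, 0.5, -0.5]
width: 0.0395
```

```bash
python3 w.py 11 wrist top
```

```text
wrist red [244.4, 9.3] 812 [221, 0, 46, 23] [0.4414, -0.2307]
wrist red [277.2, 249.9] 3611 [244, 216, 68, 69] [0.4498, -0.4469]
top brass [96.5, 216.1] 164 [89, 208, 17, 18] [0.5545, 0.4342]
top brass [121.2, 218.1] 173 [114, 210, 17, 18] [0.551, 0.3759]
top brass [141.2, 220.2] 169 [134, 212, 15, 18] [0.547, 0.3286]
top red [475.5, 267.5] 339 [465, 258, 22, 20] [0.4532, -0.453]
top red [374.6, 269.8] 229 [366, 262, 18, 17] [0.4429, -0.219]
22.9 [ 0.455  -0.3989  0.1253] [-3.141  0.    -0.086] [-0.6 -0.3 -0.9] 0.039113391513568664
```

View pics/wrist11.png

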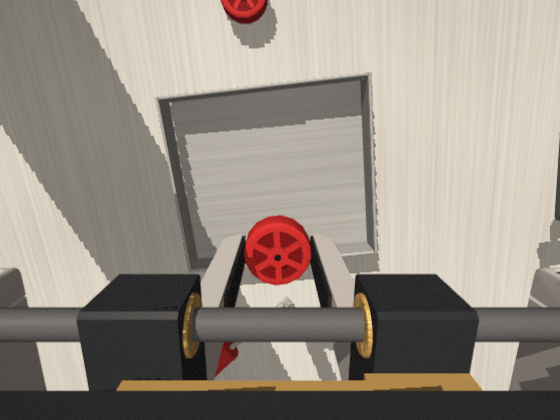

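```bash
python3 - <<'E'
from h import *
s=snap("wrist")
for c in [(158,98),(370,74),(374,250),(189,268)]: print(np.round(p2w(s,*c,.03),4))
E
```

```text
[ 0.3643 -0.2952  0.03  ]
[ 0.5397 -0.2917  0.03  ]
[ 0.5414 -0.4458  0.03  ]
[ 0.3662 -0.4489  0.03  ]
```

arm_command(
  plan=[
    [0.0, 0, 0, -0.05, 0],
    [0.0, 0, 0, -0.09, 0],
    [0.0, 0, 0, -0.112, 0],
    [0.0, 0, 0, -0.115, 0],
    [0.0, 0, 0, -0.115, 0],
    [0.65, 0, 0, -0.115, 0],
    [0.65, 0, 0, -0.115, 0],
    [0.65, 0, 0, -0.115, 0],
    [0.65, 0, 0, -0.06, 0],
    [0.65, 0, 0, 0.02, 0],
  ],
)

```text
time: 24.2
tool_pos: [0.4535, -0.3994, 0.1277]
ee_rot: [-3.139, 0.003, -0.088]
wrist_force: [0.5, -0.2, -0.1]
width: 0.0612
```

arm_command(
  plan=[
    [0.75, -0.012, 0.179, 0.01, 0],
    [0.75, -0.012, 0.179, 0.01, 0],
    [0.75, -0.012, 0.179, 0.01, 0],
    [0.75, -0.012, 0.179, 0.01, 0],
    [0.75, -0.012, 0.179, 0.01, 0],
    [0.75, -0.012, 0.179, 0.01, 0],
  ],
)

```text
time: 24.95
tool_pos: [0.4424, -0.2224, 0.1378]
ee_rot: [3.141, 0.0, -0.089]
wrist_force: [-0.4, -0.1, 0.7]
width: 0.0704
```

```bash
python3 w.py 12 wrist top
```

```text
wrist brass [287.8, 125.6] 556 [271, 109, 34, 35] [0.4584, -0.1502]
wrist brass [118.3, 327.7] 345 [112, 293, 20, 65] [0.2545, -0.349]
wrist brass [430.6, 325.1] 961 [412, 293, 31, 65] [0.5982, -0.3766]
wrist brass [397.6, 383.5] 4337 [192, 373, 365, 18] [0.5623, -0.4513]
wrist red [295.4, 119.4] 115 [286, 110, 18, 22] [0.4661, -0.1452]
wrist red [290.5, 137.4] 73 [280, 131, 23, 12] [0.4603, -0.1613]
wrist red [276.8, 198.3] 1220 [258, 179, 39, 40] [0.4419, -0.2195]
wrist red [302.7, 354.9] 878 [286, 342, 35, 29] [0.455, -0.4057]
top brass [96.8, 216.3] 175 [89, 208, 18, 18] [0.5542, 0.4335]
top brass [121.4, 218.2] 178 [114, 210, 17, 17] [0.5508, 0.3754]
top brass [141.4, 220.4] 176 [134, 212, 16, 18] [0.5467, 0.3281]
top red [345.2, 262.3] 103 [339, 256, 14, 13] [0.4588, -0.1507]
top red [374.6, 269.8] 229 [366, 262, 18, 17] [0.4429, -0.219]
25.05 [ 0.4423 -0.2223  0.1376] [-3.141  0.    -0.089] [ 0.3 -0.   0.4] 0.07079179861099995
```

View pics/wrist12.png

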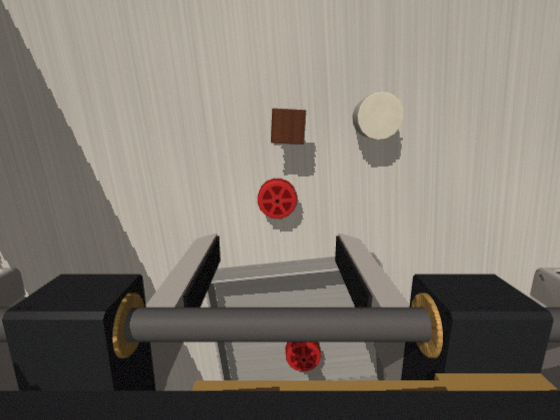

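arm_command(
  plan=[
    [0.75, 0.0, 0.002, -0.05, 0],
    [0.75, 0.0, 0.002, -0.09, 0],
    [0.75, 0.0, 0.002, -0.115, 0],
    [0.75, 0.0, 0.002, -0.13, 0],
    [0.75, 0.0, 0.002, -0.131, 0],
    [0.0, 0.0, 0.002, -0.131, 0],
    [0.0, 0.0, 0.002, -0.131, 0],
    [0.0, 0.0, 0.002, -0.131, 0],
    [0.0, 0.0, 0.002, -0.131, 0],
  ],
)

```text
time: 26.18
tool_pos: [0.4428, -0.2194, 0.0077]
ee_rot: [3.141, -0.001, -0.087]
wrist_force: [-0.5, -0.4, 1.6]
width: 0.0392
```

arm_command(
  plan=[
    [0.0, 0, 0, 0.04, 0],
    [0.0, 0, 0, 0.1, 0],
    [0.0, 0.013, -0.12, 0.11, 0],
    [0.0, 0.013, -0.12, 0.11, 0],
    [0.0, 0.013, -0.12, 0.11, 0],
    [0.0, 0.013, -0.12, 0.11, 0],
    [0.0, 0.013, -0.12, 0.11, 0],
  ],
)

```text
time: 27.05
tool_pos: [0.4552, -0.3378, 0.1167]
ee_rot: [-3.141, 0.0, -0.086]
wrist_force: [0.5, -0.1, -0.1]
width: 0.039
```

arm_command(
  plan=[
    [0.0, 0, 0, -0.05, 0],
    [0.0, 0, 0, -0.09, 0],
    [0.0, 0, 0, -0.103, 0],
    [0.0, 0, 0, -0.105, 0],
    [0.0, 0, 0, -0.105, 0],
    [0.65, 0, 0, -0.105, 0],
    [0.65, 0, 0, -0.105, 0],
    [0.65, 0, 0, -0.105, 0],
    [0.65, 0, 0, -0.05, 0],
    [0.65, 0, 0, 0.06, 0],
  ],
)

```text
time: 28.3
tool_pos: [0.4544, -0.3384, 0.1292]
ee_rot: [-3.139, 0.003, -0.088]
wrist_force: [0.8, -0.6, 0.7]
width: 0.0611
```

```bash
python3 w.py 13 wrist top scene
```

```text
wrist brass [143.4, 325.6] 716 [134, 293, 27, 65] [0.2991, -0.4591]
wrist brass [410.7, 325.4] 893 [394, 293, 28, 65] [0.5842, -0.4835]
wrist red [280.1, 205.6] 1337 [260, 185, 41, 42] [0.4563, -0.3408]
wrist red [283.8, 262.4] 1241 [265, 243, 39, 40] [0.455, -0.4011]
top brass [96.6, 216.1] 167 [89, 208, 17, 18] [0.5545, 0.4341]
top brass [121.2, 218.2] 174 [114, 210, 17, 18] [0.5509, 0.3757]
top brass [141.2, 220.3] 170 [134, 212, 15, 18] [0.5469, 0.3285]
top red [426.7, 264.8] 248 [418, 257, 19, 17] [0.457, -0.34]
top red [451.7, 265.8] 223 [444, 258, 16, 17] [0.456, -0.3979]
scene brass [359.2, 158.2] 236 [343, 148, 30, 20] [0.5109, 0.4336]
scene red [149.2, 289.7] 200 [141, 282, 17, 16] [0.4528, -0.34]
scene red [125.5, 306.0] 226 [117, 298, 18, 17] [0.4519, -0.4009]
28.45 [ 0.4576 -0.3413  0.135 ] [ 3.135 -0.009 -0.088] [-0.7 -0.2 -0.1] 0.06110117862991424
```

View pics/wrist13.png

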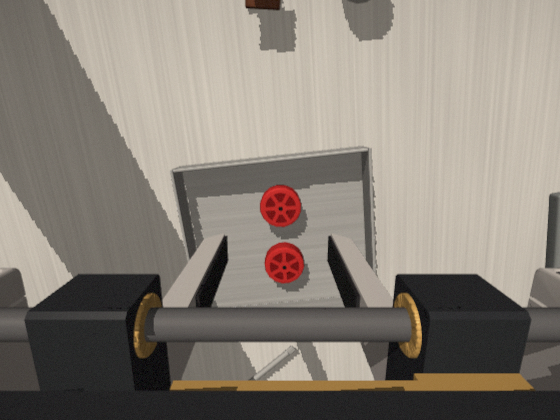

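View pics/scene13.png

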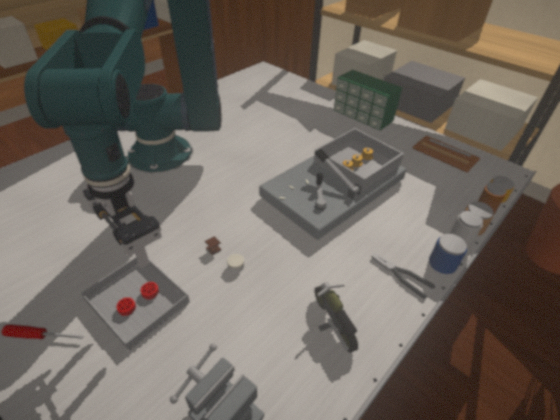

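All five parts are sorted and the bystanders haven't moved. Now the speed lever: hover over it for a close look.

arm_command(
  plan=[
    [0.45, 0, 0.1, 0.1, 0],
    [0.45, 0.075, 0.48, 0.1, 0],
    [0.45, 0.075, 0.48, 0.1, 0],
    [0.45, 0.075, 0.48, 0.1, 0],
    [0.45, 0.075, 0.48, 0.1, 0],
    [0.45, 0.075, 0.48, 0.1, 0],
    [0.45, 0.075, 0.48, 0.1, 0],
    [0.45, 0.075, 0.48, 0.1, 0],
    [0.45, 0.075, 0.48, 0.1, 0],
    [0.45, 0.075, 0.48, 0.1, 0],
  ],
)

```text
time: 29.7
tool_pos: [0.5298, 0.1407, 0.2279]
ee_rot: [3.14, 0.002, -0.087]
wrist_force: [0.2, -0.4, -0.2]
width: 0.0423
```

```bash
python3 w.py 14 wrist top
```

```text
wrist brass [275.7, 28.7] 1255 [256, 5, 40, 47] [0.5429, 0.3196]
wrist brass [183.2, 325.9] 664 [175, 293, 21, 65] [0.3771, -0.0512]
wrist brass [371.2, 325.4] 703 [359, 293, 21, 65] [0.6455, -0.0735]
wrist brass [322.8, 383.3] 4762 [124, 365, 366, 26] [0.5714, -0.1675]
top red [345.4, 262.5] 101 [339, 256, 14, 13] [0.4583, -0.1511]
top red [426.7, 264.8] 247 [418, 257, 19, 17] [0.4571, -0.34]
top red [452.8, 265.9] 254 [444, 258, 19, 17] [0.4558, -0.4004]
29.8 [0.53   0.1394 0.2284] [ 3.14e+00  2.00e-03 -8.90e-02] [ 0.4 -0.8  1.1] 0.04226707562841847
```

View pics/wrist14.png

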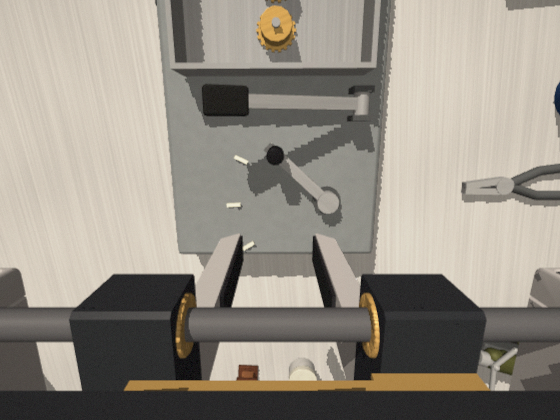

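```bash
python3 - <<'E'
from h import *
s=snap("wrist")
P={}
for nm,c,z in [("piv",(328,202),.062),("knobtop",(275,155),.09),("m1",(241,160),.052),("m2",(233,205),.052),("m3",(248.5,246),.052),("pad",(226,100),.114),("padlow",(226,100),.105),("hinge",(362,103),.07)]:
    P[nm]=p2w(s,*c,z);print(nm,np.round(P[nm],4))
t=snap("top"); z2=lambda u,v:(u/2.2+59.7,v/2.2+149.7)
for nm,c,z in [("piv",(362,117),.062),("knobtop",(299,168),.09),("m1",(308,209),.052),("m2",(358,224),.052),("m3",(410,214),.052)]: print("top",nm,np.round(p2w(t,*z2(*c),z),4))
for k in ["knobtop","m1","m2","m3"]:
    d=P[k]-P["piv"];print(k,np.hypot(*d[:2]),np.degrees(np.arctan2(d[1],d[0])))
E
```

```text
piv [0.5857 0.124  0.062 ]
knobtop [0.5312 0.1842 0.09  ]
m1 [0.4919 0.1788 0.052 ]
m2 [0.4765 0.1277 0.052 ]
m3 [0.4888 0.0754 0.052 ]
pad [0.4926 0.2383 0.114 ]
padlow [0.4913 0.2391 0.105 ]
hinge [0.6243 0.227  0.07  ]
top piv [0.5857 0.1278 0.062 ]
top knobtop [0.5306 0.1834 0.09  ]
top m1 [0.4917 0.1809 0.052 ]
top m2 [0.4775 0.1295 0.052 ]
top m3 [0.4887 0.077  0.052 ]
knobtop 0.08123243435000972 132.1661266162035
m1 0.10862151197058931 149.6985284972687
m2 0.10930505257899344 178.04429614860302
m3 0.10843728728848746 -153.3515972231079
```

Seen from the wrist camera, the lever is at about angle 0 (world bearing 132°) and the middle mark is at bearing 178°. I'll grip the knob and carry it along the arc.

arm_command(
  plan=[
    [0.45, 0.002, 0.044, 0, 0],
    [0.45, 0.002, 0.044, -0.05, 0],
    [0.45, 0.002, 0.044, -0.1, 0],
    [0.45, 0.002, 0.044, -0.1, 0],
    [0.45, 0.002, 0.044, -0.1, 0],
  ],
)

```text
time: 30.52
tool_pos: [0.5335, 0.1842, 0.1316]
ee_rot: [-3.141, -0.003, -0.089]
wrist_force: [-0.2, -0.1, 0.2]
width: 0.0424
```

```bash
python3 w.py 15 wrist
```

```text
wrist brass [273.6, 7.3] 656 [249, 0, 51, 20] [0.5456, 0.3535]
wrist brass [274.0, 55.2] 2178 [248, 25, 53, 61] [0.5425, 0.3166]
wrist brass [183.3, 325.8] 693 [175, 293, 21, 65] [0.4205, 0.0582]
wrist brass [371.1, 325.5] 700 [359, 293, 21, 65] [0.6225, 0.04]
wrist brass [326.0, 383.7] 4558 [124, 373, 365, 18] [0.57, -0.0313]
30.575 [0.5342 0.1845 0.1326] [-3.14  -0.005 -0.089] [ 0.9 -0.3  0.7] 0.04249823541559661
```

View pics/wrist15.png

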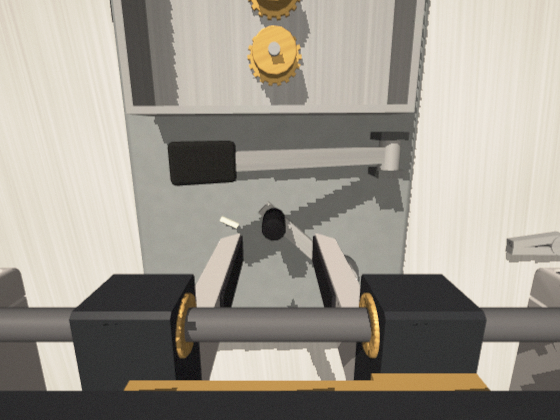

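arm_command(
  plan=[
    [0.45, -0.001, 0, -0.035, 0],
    [0.45, -0.001, 0, -0.055, 0],
    [0.45, -0.001, 0, -0.065, 0],
    [0.45, -0.001, 0, -0.065, 0],
    [0.0, -0.001, 0, -0.065, 0],
    [0.0, -0.001, 0, -0.065, 0],
    [0.0, -0.001, 0, -0.065, 0],
    [0.0, -0.001, 0, -0.065, 0],
  ],
)

```text
time: 31.58
tool_pos: [0.5309, 0.1851, 0.0652]
ee_rot: [-3.141, 0.001, -0.087]
wrist_force: [-3.9, 1.3, 4.4]
width: 0.0174
```

arm_command(
  plan=[
    [0.0, -0.009, -0.011, 0.001, 0],
    [0.0, -0.016, -0.023, 0.001, 0],
    [0.0, -0.022, -0.036, 0.001, 0],
    [0.0, -0.0245, -0.047, 0.001, 0],
    [0.0, -0.026, -0.058, 0.001, 0],
    [0.0, -0.026, -0.058, 0.001, 0],
    [0.0, -0.026, -0.058, 0.001, 0],
    [0.0, -0.026, -0.058, 0.001, 0],
  ],
)

```text
time: 32.58
tool_pos: [0.5046, 0.1273, 0.0653]
ee_rot: [-3.141, 0.002, -0.087]
wrist_force: [-4.8, 2.9, 3.3]
width: 0.0173
```

arm_command(
  plan=[
    [0.45, 0, 0, 0, 0],
    [0.45, 0, 0, 0, 0],
    [0.45, 0, 0, 0, 0],
    [0.45, 0, 0, 0.05, 0],
    [0.45, 0, 0, 0.1, 0],
    [0.45, 0.025, 0.013, 0.16, 0],
    [0.45, 0.025, 0.013, 0.16, 0],
    [0.45, 0.025, 0.013, 0.16, 0],
  ],
)

```text
time: 33.58
tool_pos: [0.5304, 0.1396, 0.2249]
ee_rot: [3.141, 0.0, -0.088]
wrist_force: [-0.4, -0.2, 0.0]
width: 0.0429
```

```bash
python3 w.py 16 wrist top; python3 - <<'E'
import cv2
t=cv2.imread("pics/wrist16.png");cv2.imwrite("pics/w16z.png",cv2.resize(t[70:270,160:400],None,fx=3.3,fy=3,interpolation=cv2.INTER_CUBIC))
E
```

```text
wrist brass [262.6, 44.5] 988 [244, 26, 39, 34] [0.5277, 0.3031]
wrist brass [183.2, 325.7] 674 [175, 293, 21, 65] [0.3793, -0.0493]
wrist brass [371.2, 325.6] 706 [359, 293, 21, 65] [0.6453, -0.0727]
wrist brass [322.9, 383.3] 4757 [124, 366, 366, 25] [0.5719, -0.1655]
top red [346.4, 262.0] 79 [339, 256, 14, 13] [0.4596, -0.1536]
top red [426.8, 264.8] 248 [418, 257, 19, 17] [0.4571, -0.3401]
top red [452.8, 265.8] 255 [444, 258, 19, 17] [0.4559, -0.4003]
33.675 [0.5292 0.1394 0.2231] [ 3.14   0.004 -0.088] [ 0.3  0.7 -0.8] 0.04207454552673586
```

View pics/w16z.png

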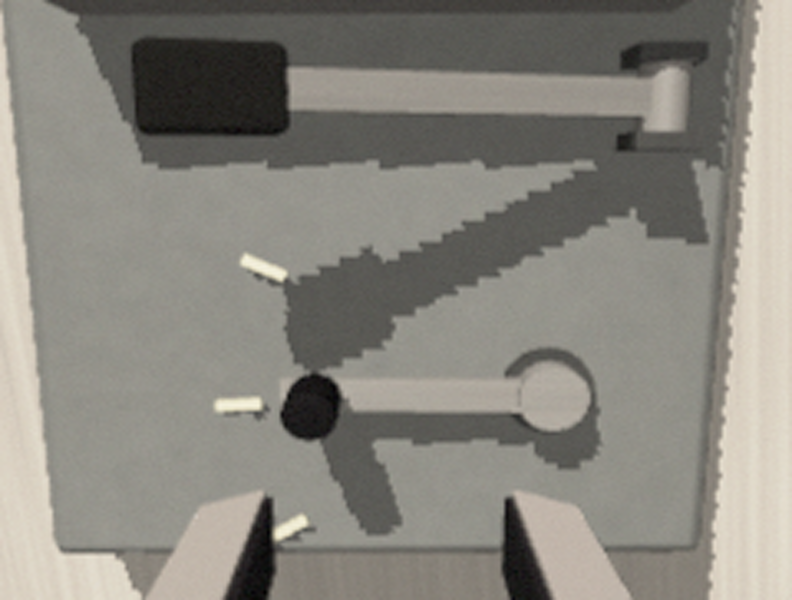

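```bash
python3 - <<'E'
from h import *
s=snap("wrist");g=cv2.cvtColor(s["image"],cv2.COLOR_RGB2GRAY)
cv2.imwrite("pics/z17.png",cv2.resize(s["image"][170:240,220:350,::-1],None,fx=6,fy=6,interpolation=cv2.INTER_NEAREST))
# arm profile columns
for x in range(264,322,6): print(x,g[188:216,x].tolist())
E
```

```text
264 [91, 99, 107, 106, 126, 146, 149, 152, 165, 170, 150, 110, 93, 78, 65, 62, 55, 59, 63, 69, 82, 88, 90, 88, 90, 90, 90, 91]
270 [97, 121, 147, 148, 147, 146, 151, 150, 162, 175, 171, 170, 172, 169, 172, 170, 169, 168, 155, 114, 85, 84, 87, 86, 88, 90, 88, 90]
276 [144, 143, 142, 145, 143, 142, 143, 148, 162, 173, 172, 172, 173, 169, 171, 167, 168, 166, 153, 115, 88, 90, 89, 88, 89, 92, 92, 94]
282 [145, 146, 145, 143, 144, 148, 147, 149, 163, 170, 174, 169, 171, 168, 169, 167, 170, 169, 151, 112, 90, 90, 88, 88, 86, 88, 90, 89]
288 [147, 147, 149, 148, 147, 151, 149, 151, 160, 172, 172, 168, 170, 169, 169, 168, 171, 170, 162, 128, 90, 89, 87, 85, 87, 90, 88, 91]
294 [149, 148, 146, 145, 148, 149, 145, 153, 163, 171, 170, 167, 167, 167, 168, 168, 168, 168, 163, 131, 91, 92, 90, 89, 87, 90, 89, 91]
300 [150, 148, 150, 146, 146, 145, 145, 151, 159, 168, 168, 168, 168, 166, 166, 168, 164, 171, 163, 128, 87, 89, 91, 89, 90, 91, 89, 89]
306 [149, 150, 148, 149, 147, 148, 148, 150, 161, 170, 171, 169, 169, 168, 167, 170, 167, 167, 159, 127, 91, 87, 91, 88, 87, 90, 88, 88]
312 [147, 148, 148, 149, 145, 148, 146, 147, 158, 170, 172, 168, 166, 166, 167, 170, 168, 168, 171, 141, 86, 87, 88, 88, 90, 87, 86, 92]
318 [147, 114, 75, 83, 87, 85, 92, 115, 151, 166, 167, 161, 154, 148, 148, 146, 156, 163, 167, 130, 54, 54, 65, 83, 87, 88, 89, 89]
```

View pics/z17.png

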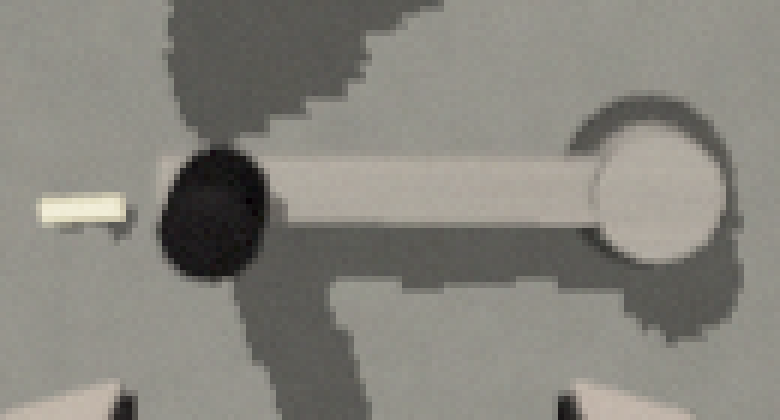

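View pics/wrist16.png

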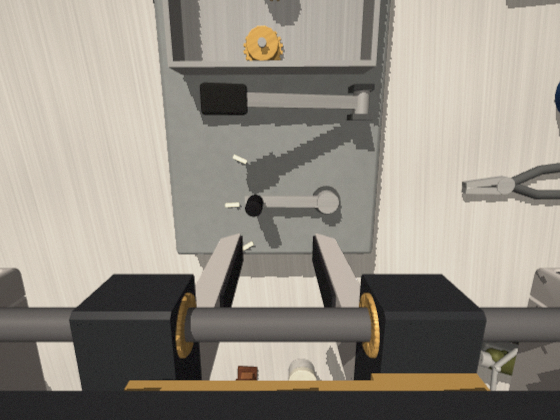

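```bash
python3 - <<'E'
from h import *
s=snap("wrist")
f=lambda u,v,z:p2w(s,u,v,z)
A=f(270,201.4,.059);B=f(312,201.8,.059);m=f(233.5,204.8,.051);pc=f(330,202.2,.064);kt=f(255.3,205.3,.09)
ang=lambda a,b:np.degrees(np.arctan2(*(a-b)[1::-1]))
print("arm",A,B,ang(A,B));print("mark from cap",pc,ang(m,pc),"knob",kt,ang(kt,pc),"arm pt A from cap",ang(A,pc))
for c in [(241,160),(233,205),(248.5,246)]:
    q=f(*c,.051);print(np.round(q,4),ang(q,pc))
print(cam(s)[2])
# pan rim & barrel in the pan
print("barrel3",f(263,43,.08))
E
```

```text
arm [0.51917402 0.13115736 0.059     ] [0.5661409  0.12659463 0.059     ] 174.4512454795123
mark from cap [0.58551453 0.12564594 0.064     ] 178.27433588602642 knob [0.50526009 0.13563901 0.09      ] 172.90221964882716 arm pt A from cap 175.25090115635297
[0.4911 0.1792 0.051 ] 150.43572701631797
[0.4759 0.1287 0.051 ] 178.3809376775691
[0.4881 0.077  0.051 ] -153.48489592085767
[0.53562522 0.21145145 0.40172449]
barrel3 [0.52788582 0.28805768 0.08      ]
```

The third barrel got nudged about 2 cm but is still standing in the pan. The lever stopped about 3.5° short of the mark, probably because the knob slipped along the pads. I'll regrip with the jaws turned 90° so they centre the knob along the direction of travel.

arm_command(
  plan=[
    [0.45, -0.024, -0.007, 0, 10],
    [0.45, -0.024, -0.007, 0, 20],
    [0.45, -0.024, -0.007, 0, 30],
    [0.45, -0.024, -0.007, 0, 40],
    [0.45, -0.024, -0.007, 0, 50],
    [0.45, -0.024, -0.007, 0, 60],
    [0.45, -0.024, -0.007, 0, 70],
    [0.45, -0.024, -0.007, 0, 80],
    [0.45, -0.024, -0.007, 0, 90],
    [0.45, -0.024, -0.007, 0, 90],
  ],
)

```text
time: 35.02
tool_pos: [0.5057, 0.1326, 0.2242]
ee_rot: [-3.139, 0.0, 1.481]
wrist_force: [-0.7, -0.4, -0.0]
width: 0.0422
```

arm_command(
  plan=[
    [0.45, 0, 0, -0.06, 0],
    [0.45, 0, 0, -0.11, 0],
    [0.45, 0, 0, -0.11, 0],
    [0.45, 0, 0, -0.11, 0],
  ],
)

```text
time: 35.52
tool_pos: [0.5073, 0.1329, 0.1173]
ee_rot: [3.139, -0.001, 1.482]
wrist_force: [0.6, -0.0, -0.2]
width: 0.0426
```

```bash
python3 w.py 18 wrist
```

```text
wrist brass [494.8, 234.5] 895 [480, 208, 32, 49] [0.5529, 0.337]
wrist brass [544.0, 243.2] 1384 [523, 219, 37, 49] [0.5661, 0.3847]
wrist brass [183.5, 325.9] 727 [175, 293, 21, 66] [0.6251, 0.026]
wrist brass [371.2, 325.5] 694 [359, 293, 21, 65] [0.6418, 0.2186]
wrist brass [325.9, 383.7] 4534 [124, 373, 365, 18] [0.71, 0.1685]
35.575 [0.5081 0.1331 0.1184] [ 3.137e+00 -1.000e-03  1.482e+00] [-0.9 -0.2  0.1] 0.04208807700112641
```

View pics/wrist18.png

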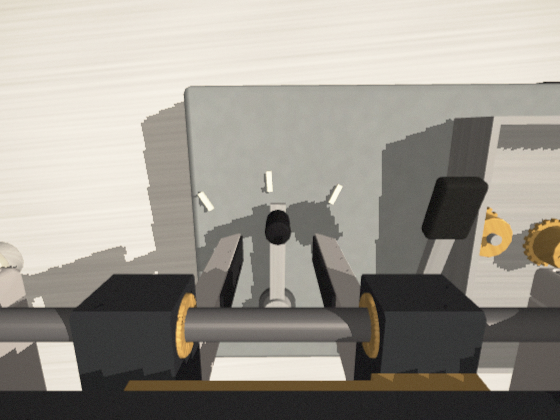

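arm_command(
  plan=[
    [0.45, -0.001, 0, -0.03, 0],
    [0.45, -0.001, 0, -0.051, 0],
    [0.45, -0.001, 0, -0.051, 0],
    [0.0, -0.001, 0, -0.051, 0],
    [0.0, -0.001, 0, -0.051, 0],
    [0.0, -0.001, 0, -0.051, 0],
    [0.0, -0.001, 0, -0.051, 0],
  ],
)

```text
time: 36.45
tool_pos: [0.5062, 0.133, 0.0658]
ee_rot: [3.139, -0.001, 1.483]
wrist_force: [-0.5, 0.8, 4.6]
width: 0.0175
```

arm_command(
  plan=[
    [0.0, 0, -0.003, 0, 0],
    [0.0, 0, -0.0055, 0, 0],
    [0.0, 0, -0.0055, 0, 0],
    [0.0, 0, -0.0055, 0, 0],
  ],
)

```text
time: 36.95
tool_pos: [0.5058, 0.1289, 0.0657]
ee_rot: [3.14, -0.003, 1.485]
wrist_force: [-1.2, 6.0, 5.6]
width: 0.0174
```

arm_command(
  plan=[
    [0.45, 0, 0, 0, 0],
    [0.45, 0, 0, 0, 0],
    [0.45, 0, 0, 0, 0],
    [0.45, 0, 0, 0.06, 0],
    [0.45, 0, 0, 0.1, 0],
    [0.45, 0, 0, 0.1, 0],
    [0.45, 0, 0, 0.1, 0],
  ],
)

```text
time: 37.83
tool_pos: [0.5047, 0.1271, 0.1632]
ee_rot: [-3.14, 0.0, 1.483]
wrist_force: [0.5, 0.0, -0.3]
width: 0.0418
```

```bash
python3 w.py 19 wrist;python3 - <<'E'
import cv2
t=cv2.imread("pics/wrist19.png");cv2.imwrite("pics/w19z.png",cv2.resize(t[130:310,180:360],None,fx=3.3,fy=3.3,interpolation=cv2.INTER_CUBIC))
E
```

```text
wrist brass [16.0, 176.2] 607 [0, 161, 36, 32] [0.4588, -0.1452]
wrist brass [465.1, 219.5] 724 [452, 197, 29, 42] [0.5482, 0.3293]
wrist brass [524.5, 229.7] 1916 [493, 208, 67, 44] [0.5657, 0.3949]
wrist brass [183.4, 325.8] 736 [175, 293, 22, 66] [0.6524, 0.0019]
wrist brass [371.2, 325.5] 690 [359, 293, 21, 65] [0.6715, 0.2254]
wrist brass [326.3, 383.8] 4472 [124, 373, 366, 18] [0.7506, 0.1678]
37.875 [0.5043 0.127  0.1624] [-3.138e+00  1.000e-03  1.483e+00] [-1.  -0.4  0.3] 0.042256223675516076
```

View pics/w19z.png

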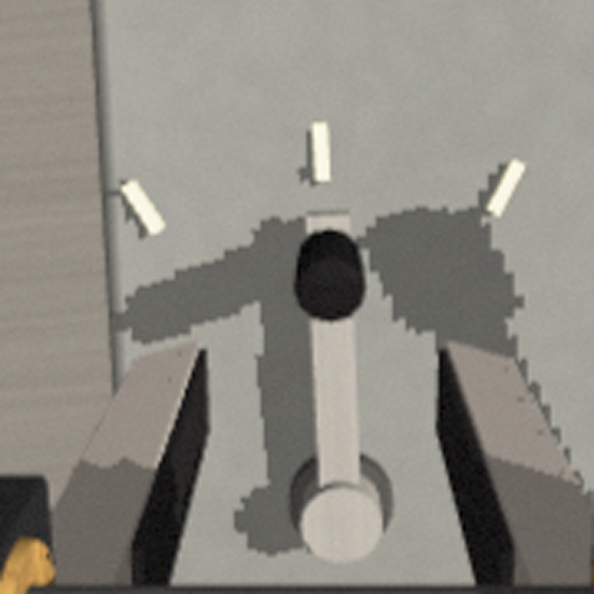

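```bash
python3 - <<'E'
from h import *
s=snap("wrist")
f=lambda u,v,z:p2w(s,180+u/3.3-.35,130+v/3.3-.35,z)
ang=lambda a,b:np.degrees(np.arctan2(*(a-b)[1::-1]))%360
pc=f(341,525,.064);T=f(328,215,.059);A=f(338,470,.059);K=f(329,250,.09)
print(pc,"tip",ang(T,pc),"arm",ang(T,A),"knob",ang(K,pc))
for c in [(142,207),(320,152),(506,187)]:
    q=f(*c,.051);print(np.round(q,4),ang(q,pc))
E
```

```text
[0.58532905 0.12596651 0.064     ] tip 177.41879846869972 arm 177.25170805088774 knob 177.39959008975288
[0.4874 0.0772 0.051 ] 206.47708035246217
[0.4761 0.1293 0.051 ] 178.22915600854674
[0.4907 0.1812 0.051 ] 149.72386687560353
```

Now within about 0.8° of the middle mark. One more small nudge will take that out.

arm_command(
  plan=[
    [0.45, 0, 0, -0.06, 0],
    [0.45, 0, 0, -0.096, 0],
    [0.45, 0, 0, -0.096, 0],
    [0.0, 0, 0, -0.096, 0],
    [0.0, 0, 0, -0.096, 0],
    [0.0, 0, -0.001, -0.096, 0],
    [0.0, 0, -0.0015, -0.096, 0],
    [0.0, 0, -0.0015, -0.096, 0],
  ],
)

```text
time: 38.92
tool_pos: [0.5066, 0.1265, 0.0703]
ee_rot: [3.138, -0.002, 1.484]
wrist_force: [-0.0, 2.3, 6.1]
width: 0.0178
```

arm_command(
  plan=[
    [0.45, 0, 0, 0, 0],
    [0.45, 0, 0, 0, 0],
    [0.45, 0, 0, 0, 0],
    [0.45, 0, 0, 0.06, 0],
    [0.45, 0, 0, 0.1, 0],
    [0.45, 0, 0, 0.1, 0],
    [0.45, 0, 0, 0.1, 0],
  ],
)

```text
time: 39.8
tool_pos: [0.5047, 0.1256, 0.1672]
ee_rot: [-3.14, 0.0, 1.483]
wrist_force: [0.0, 0.3, -0.7]
width: 0.0421
```

```bash
python3 w.py 20 wrist;python3 - <<'E'
import cv2
t=cv2.imread("pics/wrist20.png");cv2.imwrite("pics/w20z.png",cv2.resize(t[130:310,180:360],None,fx=3.3,fy=3.3,interpolation=cv2.INTER_CUBIC))
E
```

```text
wrist brass [18.8, 175.7] 616 [0, 160, 40, 32] [0.4588, -0.1468]
wrist brass [464.2, 218.1] 708 [452, 196, 28, 41] [0.5477, 0.329]
wrist brass [524.1, 228.3] 1923 [492, 207, 68, 43] [0.5655, 0.396]
wrist brass [183.4, 325.9] 736 [175, 293, 21, 66] [0.6551, -0.0012]
wrist brass [371.2, 325.4] 689 [359, 293, 21, 65] [0.6741, 0.225]
wrist brass [326.5, 383.8] 4460 [124, 373, 366, 18] [0.7544, 0.1671]
39.85 [0.5043 0.1256 0.1664] [-3.138e+00  1.000e-03  1.483e+00] [0.2 0.9 0.7] 0.04204643813052923
```

View pics/w20z.png

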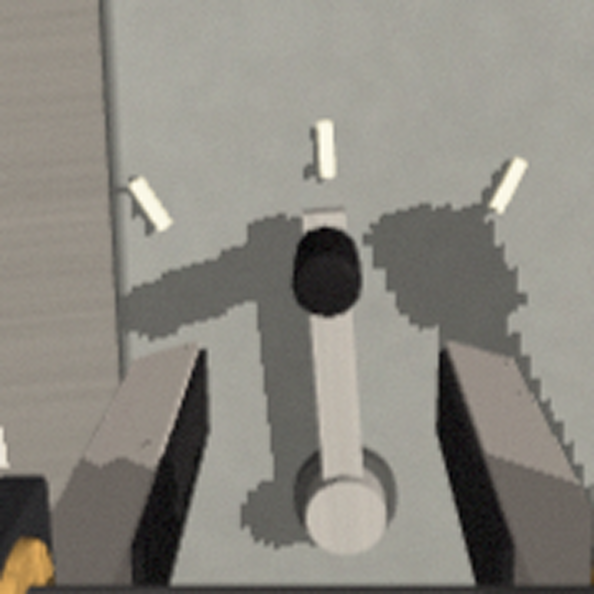

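```bash
python3 - <<'E'
from h import *
s=snap("wrist")
f=lambda u,v,z:p2w(s,180+u/3.3-.35,130+v/3.3-.35,z)
ang=lambda a,b:np.degrees(np.arctan2(*(a-b)[1::-1]))%360
pc=f(346,517,.064);T=f(325.5,213,.059);A=f(341,460,.059);K=f(327,247,.09)
print(pc,"tip",ang(T,pc),"arm",ang(T,A),"knob",ang(K,pc))
for c in [(151,204),(325,150),(508,185)]:
    q=f(*c,.051);print(np.round(q,4),ang(q,pc))
# start pad
print(s["image"].shape)
E
```

```text
[0.58495209 0.12611305 0.064     ] tip 178.83755294580308 arm 178.5379234790846 knob 178.7255478619767
[0.4874 0.0777 0.051 ] 206.41553292667223
[0.4762 0.1293 0.051 ] 178.31961107236697
[0.4909 0.181  0.051 ] 149.72945121041482
(420, 560, 3)
```

The lever points at the middle mark to within about 0.4°. Next, shut the fingers and press the start pad at about (0.492, 0.2385).

arm_command(
  plan=[
    [0.0, 0, 0, 0.02, 0],
    [0.0, -0.013, 0.113, 0.02, 0],
    [0.0, -0.013, 0.113, 0.02, 0],
    [0.0, -0.013, 0.113, 0.02, 0],
    [0.0, -0.013, 0.113, 0.02, 0],
    [0.0, -0.013, 0.113, 0.02, 0],
  ],
)

```text
time: 40.65
tool_pos: [0.4924, 0.2376, 0.1878]
ee_rot: [-3.141, 0.001, 1.482]
wrist_force: [0.4, -0.4, -0.3]
width: 0.0007
```

```bash
python3 w.py 21 wrist top
```

```text
wrist brass [332.3, 230.8] 955 [318, 212, 32, 39] [0.5449, 0.2985]
wrist brass [444.4, 241.0] 1248 [422, 221, 46, 41] [0.5696, 0.4312]
wrist brass [391.6, 242.1] 1146 [371, 223, 42, 40] [0.5654, 0.3685]
wrist brass [271.6, 324.8] 256 [269, 293, 6, 65] [0.6649, 0.2151]
wrist brass [283.1, 324.9] 261 [281, 293, 5, 65] [0.6664, 0.2298]
wrist brass [228.4, 384.0] 4390 [23, 373, 365, 18] [0.7509, 0.1482]
top red [345.7, 262.0] 110 [339, 256, 14, 13] [0.4596, -0.1519]
top red [426.8, 264.8] 247 [418, 257, 19, 17] [0.457, -0.3401]
top red [453.0, 266.1] 202 [444, 258, 18, 17] [0.4552, -0.4008]
40.75 [0.4926 0.2376 0.1882] [-3.141  0.     1.481] [-1.  -0.7  1.2] 0.0005660517476729425
```

View pics/wrist21.png

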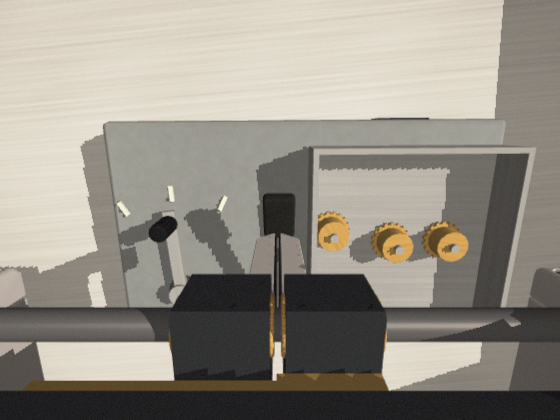

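```bash
python3 - <<'E'
from h import *
s=snap("wrist")
for z in (.1,.112): print(p2w(s,279,214,z), p2w(s,265,214,z),p2w(s,294,214,z),p2w(s,279,195,z))
E
```

```text
[0.4953301  0.23944701 0.1       ] [0.49422811 0.22711323 0.1       ] [0.49651068 0.2526604  0.1       ] [0.47822222 0.24095713 0.1       ]
[0.4919924  0.23968997 0.112     ] [0.49093991 0.22791022 0.112     ] [0.49311995 0.25230983 0.112     ] [0.475653   0.24113226 0.112     ]
```

Pad centre is at (0.492, 0.239). Lowering onto it.

arm_command(
  plan=[
    [0.0, 0, 0.001, -0.04, 0],
    [0.0, 0, 0.001, -0.065, 0],
    [0.0, 0, 0.001, -0.075, 0],
    [0.0, 0, 0.001, -0.085, 0],
    [0.0, -0.001, 0.001, -0.095, 0],
    [0.0, -0.002, 0.001, -0.105, 0],
    [0.0, -0.002, 0.001, -0.105, 0],
  ],
)

```text
time: 41.68
tool_pos: [0.4903, 0.2401, 0.083]
ee_rot: [-3.142, -0.001, 1.483]
wrist_force: [-1.8, 0.6, 4.2]
width: 0.0007
```

arm_command(
  plan=[
    [0.0, -0.001, 0, -0.005, 0],
    [0.0, -0.001, 0, -0.01, 0],
    [0.0, -0.001, 0, -0.01, 0],
  ],
)

```text
time: 42.05
tool_pos: [0.4899, 0.2402, 0.0765]
ee_rot: [3.14, -0.001, 1.483]
wrist_force: [-5.4, -2.2, 13.8]
width: 0.0004
```

arm_command(
  plan=[
    [0.0, 0, 0, -0.004, 0],
    [0.0, 0, 0, -0.004, 0],
  ],
)

```text
time: 42.3
tool_pos: [0.49, 0.2402, 0.0758]
ee_rot: [3.138, -0.001, 1.484]
wrist_force: [-10.6, -2.9, 25.6]
width: 0.0002
```

arm_command(
  plan=[
    [0.0, 0, 0, -0.004, 0],
    [0.0, 0, 0, -0.004, 0],
  ],
)

```text
time: 42.55
tool_pos: [0.4901, 0.2403, 0.0752]
ee_rot: [3.137, -0.002, 1.484]
wrist_force: [-16.4, -5.7, 39.1]
width: 0.0002
```

```bash
python3 w.py 22 wrist scene;python3 - <<'E'
import cv2
t=cv2.imread("pics/scene22.png");cv2.imwrite("pics/s22z.png",cv2.resize(t[110:240,240:420],None,fx=4.2,fy=4.2,interpolation=cv2.INTER_CUBIC))
E
```

```text
wrist brass [363.6, 274.4] 799 [339, 257, 45, 50] [0.5441, 0.3088]
wrist brass [511.8, 290.6] 1232 [488, 271, 46, 37] [0.5703, 0.434]
wrist brass [443.5, 293.1] 1660 [412, 273, 68, 35] [0.5676, 0.3763]
wrist brass [271.6, 324.4] 266 [269, 293, 6, 65] [0.5851, 0.2276]
wrist brass [283.1, 325.2] 275 [281, 293, 5, 65] [0.5867, 0.2376]
wrist brass [228.9, 383.8] 4465 [23, 373, 365, 18] [0.6443, 0.1826]
scene brass [361.6, 157.1] 190 [351, 148, 22, 18] [0.513, 0.4443]
scene red [148.8, 291.1] 146 [142, 284, 15, 15] [0.4555, -0.3428]
scene red [125.6, 306.4] 211 [117, 299, 18, 16] [0.4531, -0.4014]
42.65 [0.49   0.2403 0.0752] [ 3.137e+00 -2.000e-03  1.484e+00] [-15.5  -4.9  38.5] 0.00019251919366654292
```

View pics/wrist22.png

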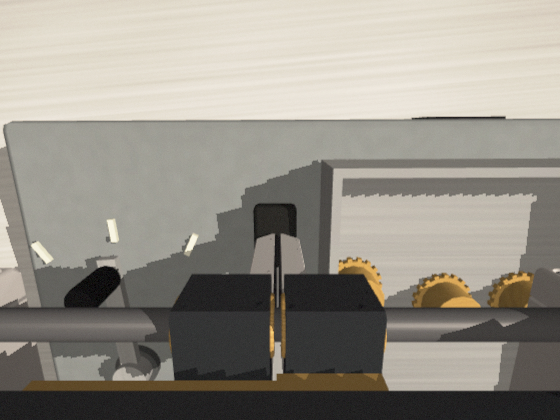

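View pics/s22z.png

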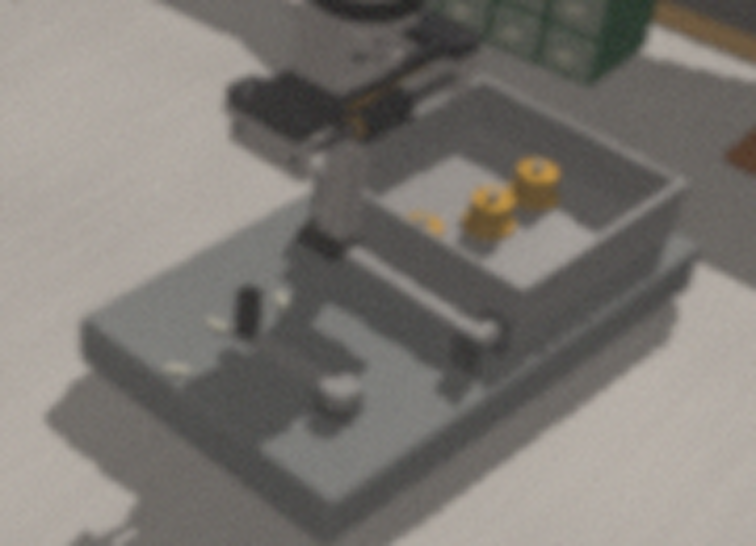

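The pad is pressed hard against its stop: force rises with no further travel and the lever lies level. Releasing upward.

arm_command(
  plan=[
    [0.0, 0, 0, 0.012, 0],
    [0.0, 0, 0, 0.025, 0],
    [0.0, 0, 0, 0.04, 0],
    [0.0, 0, 0, 0.06, 0],
    [0.0, 0, 0, 0.1, 0],
    [0.0, 0, 0, 0.14, 0],
    [0.0, -0.06, -0.08, 0.15, 0],
    [0.0, -0.06, -0.08, 0.15, 0],
    [0.0, -0.06, -0.08, 0.15, 0],
    [0.0, -0.06, -0.08, 0.15, 0],
  ],
)

```text
time: 43.9
tool_pos: [0.4292, 0.1601, 0.2146]
ee_rot: [-3.14, -0.0, 1.483]
wrist_force: [0.1, 0.1, 0.4]
width: 0.0005
```

```bash
python3 w.py 23 wrist top scene;python3 - <<'E'
import cv2
t=cv2.imread("pics/scene23.png");cv2.imwrite("pics/s23z.png",cv2.resize(t[110:240,240:420],None,fx=4.2,fy=4.2,interpolation=cv2.INTER_CUBIC))
E
```

```text
wrist brass [34.2, 231.2] 534 [14, 217, 41, 29] [0.4583, -0.153]
wrist brass [402.1, 271.7] 625 [391, 253, 25, 37] [0.5556, 0.3146]
wrist brass [497.9, 279.4] 1083 [476, 261, 45, 38] [0.5779, 0.4412]
wrist brass [450.8, 280.0] 1009 [431, 262, 41, 37] [0.5733, 0.3791]
wrist brass [271.5, 326.1] 260 [269, 293, 6, 65] [0.6222, 0.1356]
wrist brass [283.0, 325.9] 266 [281, 293, 5, 65] [0.6232, 0.1515]
wrist brass [230.2, 383.5] 4011 [24, 373, 364, 18] [0.7119, 0.0669]
top brass [97.1, 216.2] 184 [89, 208, 19, 18] [0.5543, 0.4329]
top brass [122.0, 218.1] 192 [114, 210, 18, 18] [0.551, 0.3741]
top brass [148.3, 226.3] 152 [142, 218, 13, 18] [0.533, 0.311]
top red [346.0, 261.9] 91 [339, 256, 14, 13] [0.4599, -0.1526]
top red [426.8, 264.8] 249 [418, 257, 19, 17] [0.457, -0.3401]
top red [452.4, 265.9] 218 [444, 258, 18, 17] [0.4558, -0.3994]
scene brass [361.7, 156.9] 189 [351, 148, 22, 18] [0.5129, 0.4454]
scene red [149.1, 289.8] 204 [141, 282, 17, 16] [0.4528, -0.3403]
scene red [125.8, 306.4] 199 [118, 299, 17, 16] [0.4534, -0.4009]
44.05 [0.4295 0.1604 0.2147] [-3.14   0.     1.484] [-0.2 -0.8 -0.4] 0.0002934286580144453
```

View pics/wrist23.png

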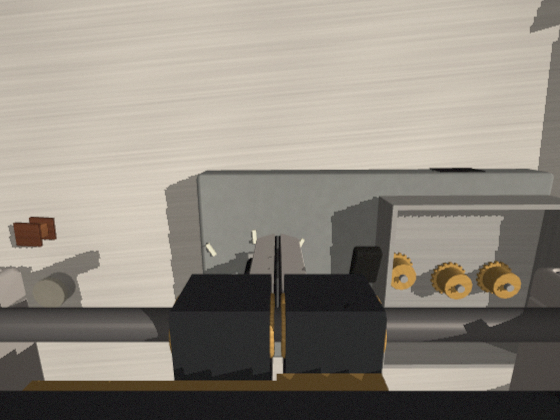

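View pics/s23z.png

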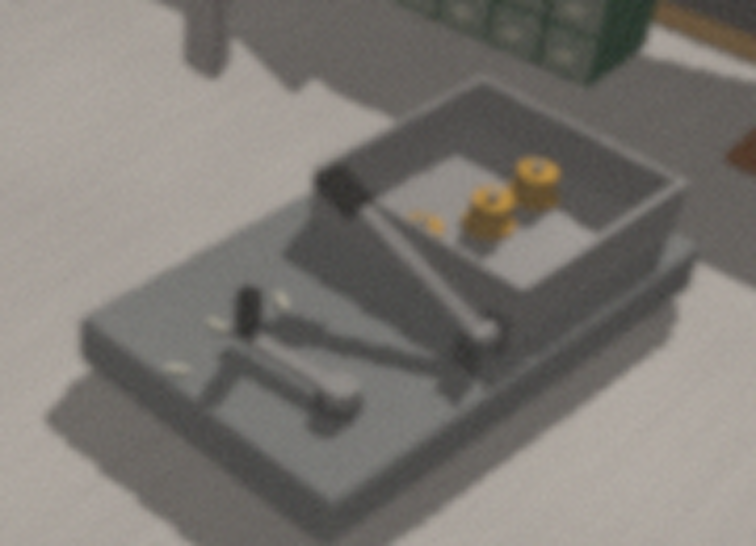

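View pics/top23.png

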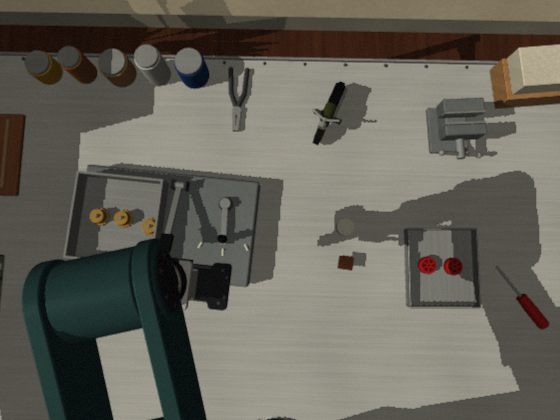

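Everything is in place: three barrels in the pan, two wheels in the tin, the speed lever on the middle mark and the start lever back up. The bystanders haven't moved and the arm is clear.

```bash
python3 -c "
from bench import robot
print(robot.close_job(), robot.get_obs()['time'])"
```

```text
the job is handed in; nothing more can be done
the job is handed in; nothing more can be done
```

I finished the job and handed it in at about 44 s on the robot's clock, well under the 208 s limit; no verdict came back.

**Parts:** The cameras showed three brass barrels and two red wheels on the counter. All three barrels stand in the polisher pan and both wheels lie in the tin.
- During the run one barrel in the pan shifted about 2 cm while the gripper was elsewhere. It is still standing in the pan, close to the wall nearest the levers.

**Speed lever:** It took three grips. The first left it about 3.5° short because the knob slipped, so I turned the jaws 90° and gripped again. It now points at the middle mark to within about 0.4°.

**Start lever:** I pressed the pad until it stopped moving and the force rose to about 39 N at the fingertips (the spring itself needs only about 6 N). In the last pictures it is back up.

**Last checks:** The grease tin and bobbin appear where they started, and the arm was clear of everything. None of these final checks failed or disagreed.

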